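# Draw four spectacle-side blanks from the hand feeder

### The job

Draw four wooden blanks, enough for two pairs of spectacles, from the hand feeder into its catch tray: clear the cork sanding block out of the feeder's bay and lay it flat on the bench, push the catch tray fully home into the bay, then work the feeder's sprung lever four full strokes, letting it come right back up each time. Finish with exactly four blanks in the tray, the tray still home and the other two blanks still in the magazine, and leave the other things on the bench where they are.

Things in the scene. Friction and masses are not known exactly. Their poses are not given: they have to be found in the camera images.
- bay (a point): Feeder: fixed grey device, 195 x 240 x 160 mm, front (-x of this frame) to the robot; y its left, z up. This point: on the bench, where the middle of the tray stands when home. The bay lies between two upright cheeks 150 mm apart inside and is open to the front; the flared mouth is 42 to 60 mm in front of this point, the back stop 30 mm behind it.
- guard_edge (a point): Middle of the lower front edge (a dark bar, 8 mm deep, z 68 to 75 mm) of the clear guard over the bay, 51 mm in front of bay; from there the guard rises to the back at 38 deg, to 128 mm. To reach things at the mouth the tool must lean back, to the front, by about 30 deg. Left of the mouth (x -71 to -37, y 81 to 113 mm from bay) stands the lever's bracket, 138 mm high.
- magazine (a point): Middle of the underside of the lowest blank, 38 mm behind bay, 46 mm above the bench, same axes. The magazine is an aluminium frame, 128 mm high, with six blanks stacked 8 mm apart; each full stroke pushes the lowest out to the front, it drops into the tray, and the stack sinks by one as the lever comes back.
- lever_pad (a point): Middle of the top of the lever's black ribbed pad (46 mm along x, 42 mm across), left of the magazine; press straight down. At rest 156 mm above the bench, sloping up to the back by 0.225 rad; fully pressed 108 mm above the bench, sloping as much the other way, 5 mm farther back. Sprung: about 5 N at first, 8 N fully down.
- lever (a joint): Angle of the lever: 0 at rest (up), 0.46 fully pressed, at its stop. A blank drops only near the end of the stroke (past 0.40 to 0.45, so press to the stop); the spring brings the lever back to 0 when let go, and it must come back to under about 0.03 before the next stroke.
- tray_mid (a point): Middle of the catch tray, 15 mm over its underside: an open steel tray 60 (x) x 140 (y) x 30 mm high, walls 3 mm, black-lined floor 7 mm, 160 to 260 g. It goes into the bay with its -x side, which bears the grip, to the front, so with its axes along those of bay. The big machine's switch box stands between tray and feeder: from x = 0.51 back, y -0.02 to 0.13, z 45 to 250 mm.
- tray_grip (a point): Where to take the tray: on its grip, a dark wooden fin 12 mm thick (tray's y), 45 mm long (x), 24 mm high (z), standing out from the tray's -x side. This point is in mid-thickness and mid-height, 58 mm in front of the tray's middle and 32 mm over its underside, 17 mm from the fin's free end.
- block_mid (a point): Centre of the loose cork sanding block, 46 mm (its x) x 76 mm (its y) x 26 mm high, 32 to 64 g, lying in the mouth of the bay half under the guard, its length roughly along the feeder's x axis. To be laid flat on the bench (front edge of the bench: x = 0.35), its centre more than 130 mm from bay; there is free bench left of the feeder's front.
- blank_1: Wooden blank for a spectacle side, 25 x 120 x 8 mm, 18 g, number 1 from the bottom of the magazine; origin in the middle of its underside as built.
- blank_2: Wooden blank for a spectacle side, 25 x 120 x 8 mm, 18 g, number 2 from the bottom of the magazine; origin in the middle of its underside as built.
- blank_3: Wooden blank for a spectacle side, 25 x 120 x 8 mm, 18 g, number 3 from the bottom of the magazine; origin in the middle of its underside as built.
- blank_4: Wooden blank for a spectacle side, 25 x 120 x 8 mm, 18 g, number 4 from the bottom of the magazine; origin in the middle of its underside as built.
- blank_5: Wooden blank for a spectacle side, 25 x 120 x 8 mm, 18 g, number 5 from the bottom of the magazine; origin in the middle of its underside as built.
- blank_6: Wooden blank for a spectacle side, 25 x 120 x 8 mm, 18 g, number 6 from the bottom of the magazine; origin in the middle of its underside as built.
- oil_can: Bystander, not to be moved: thumb oiler, round body 56 mm across and 64 mm high with a thin brass spout up to 147 mm. Origin at the middle of its underside.
- part_tin: Bystander, not to be moved: round tin with a dark lid, 67 mm across, 32 mm high. Origin at the middle of its underside.
- card_box_b: Bystander, not to be moved: closed card box, 72 x 112 x 50 mm high. Origin at the middle of its underside.

How it is judged:
By the outcome, as a careful person would: the job done as asked, in the order asked, and still so for the second after the job is handed in, with the robot touching nothing.
It also fails if it takes over 69 s, if anything falls off the work surface, if the arm or the gripper's body presses on something with over 40 N, if the wrist force passes 120 N, or if a joint passes its speed limit or range.

### The arm

A 6-joint arm with a two-finger parallel gripper is mounted at the origin on a cart in front of the work surface, level with it; the furniture and walls round the work are solid. World frame = base frame: x ahead of the robot, y to its left, z up, the work surface at z = 0. Lengths are in m, angles in rad, forces in N, time in s.
With the tool pointing down it reaches from about 0.25 to 0.725 m from the base axis. Payload 9.7 kg.
Tool frame: the origin (TCP) lies at the centre of the arm's flange, where the gripper is bolted on; the fingertips stand 173 mm ahead of it and the grasp point (between the pads) lies 155 mm ahead of it; z points along the fingers, y is the direction in which the jaws open and shut (so a half turn about z gives the same grasp; the last joint's range is limited). The gripper opens to 85 mm and grips with 20 to 120 N. Pads are 22 mm wide; open, the fingers measure 114 mm over their backs; the gripper's body (76 mm by 85 mm) begins 54 mm behind the grasp point. The pads swing forward as they close: fully open they stand 13 mm farther back than shut.
Start: joints at [1.241, 0.087, 0.176, 1.66, 0, 1.571], TCP at [0.178, 0.52, 0.405] pointing down, gripper open.
Joint ranges: [-3.13, 3.13], [-0.85, 1.81], [-1.15, 1.24], [-2.2, 2.28], [-1.44, 1.52], [-3.14, 3.14]. Speed limits (rad/s): [2.22, 2.22, 2.57, 3.14, 3.14, 3.14].

### API

Orientations are given as a rotation vector (axis times angle).
In Python, from bench import arm gives the robot as it stands.
- The arm moves only by the shell command python3 -m crank 'ROWS' [FORCE]. ROWS is JSON, one flat list of numbers, 5 for each row, row after row: the gripper command: -1 is shut, 1 is fully open, values between are in proportion, then the shift along the tool's x, y, z in mm, then the turn about the tool's z in degrees. In form: [hand, tx, ty, tz, turn, hand, tx, ty, tz, turn, ...]. A call has 1 to 20 rows; each row is the pose to reach, as a shift and turn from the pose commanded when the call began, along the tool's axes at that moment; what a row does not reach only later rows make up. A row lasts 1/10 s, in which the tool goes at most 50 mm and 8.59 degrees, less where a joint would pass 70% of its speed; a pose out of reach is approached as far as the arm can. A call with a gripper value outside its range is refused whole. The fingers move at their own pace and stop on an object; FORCE is the grip in N (left out, the last holds). Time passes only in rows, so rows that repeat a pose let the fingers close. It gives the time, the measured TCP pose, the force and the opening at its end, in the units of the state.
- arm.read_state(): the state, without advancing time (a new reading comes with each control period).
- arm.capture(name): name is "scene" or "top"; returns (picture, depth): 400x640x3 uint8, red, green, blue; 400x640 float32, m along the optical axis (not along the pixel's ray), 0 where there is no reading.
- arm.calibration(name): a dict with "fx", "fy", "cx", "cy" (pixels), "D" ([k1, k2, p1, p2, k3] as OpenCV has them; the pictures are not rectified), "R" (3x3) and "t" (3): a world point X has camera coordinates R X + t. Camera axes: x right, y down, z forward; pixel columns grow to the right and rows downward; lengths in m; the calibration is good to about 2 mm. A picture is of the moment at which its call begins. calibration takes no time and is no camera call.
- arm.hand_in(): hands the job in, once; it reports no verdict.
The state is a dict: "time": time; "q": joint angles; "dq": joint speeds; "joint_torque": joint torques, N m; "tcp_pos": TCP position; "eef_rot": TCP orientation; "ft_force": force on the tool from outside, world axes, zero at the start; "torque": the same for the moment, N m; "opening": opening from 0.0 (shut) to 1.0 (fully open).
Only numpy, scipy, OpenCV 4.12 (cv2) and the standard library are available. Lean on these libraries where they do the work, as an engineer would, in place of code of your own. Each camera call takes 0.05 s, during which the arm holds its last target. There are 200 camera calls.

## Working session

There is one attempt and no reset: what is moved stays moved. The work goes in short steps, Python scripts to look and compute and a shell command to move; the robot and the scene stay as the last step left them, time stands still between calls to the robot, and variables do not carry over. Pictures are saved under pics/ and viewed, about 8 in all and at most 12, crops included, and the job is handed in when it is done.

```bash
ls; mkdir -p pics; python3 - <<'E'
from bench import arm
import cv2,numpy as np
print(arm.read_state())
for n in("scene","top"):
    p,d=arm.capture(n); c=arm.calibration(n)
    print(n,{k:np.round(v,4).tolist() for k,v in c.items()})
    cv2.imwrite(f"pics/{n}0.png",p[:,:,::-1]); np.save(f"pics/{n}0.npy",d)
E
```

```text
pics
{'time': 0.0, 'q': array([ 1.24100050e+00,  8.74791600e-02,  1.75125079e-01,  1.65980281e+00,
       -1.44377088e-05,  1.57077817e+00]), 'dq': array([ 0.00157627,  0.00041455, -0.00143733,  0.00066025, -0.00021868,
        0.00164903]), 'joint_torque': array([ 9.10553317e-04, -5.20390821e+01,  4.64800715e+01,  1.62268127e-02,
       -2.44729936e-04,  4.23541053e-06]), 'tcp_pos': array([0.17812012, 0.52036257, 0.40396777]), 'eef_rot': array([-5.15634972e-01, -3.09877503e+00,  2.11176242e-03]), 'ft_force': array([-0.23819968,  0.23316335, -0.48502886]), 'torque': array([ 0.04255857,  0.02262452, -0.0106195 ]), 'opening': 1.0002017236270107}
scene {'fx': 472.4139, 'fy': 472.4139, 'cx': 322.5146, 'cy': 194.5122, 'D': [-0.0877, 0.0, 0.0, 0.0, 0.0], 'R': [[-0.8271, 0.5618, 0.0145], [0.4054, 0.6144, -0.6769], [-0.3892, -0.554, -0.736]], 't': [0.3557, -0.2275, 2.0379]}
top {'fx': 425.0575, 'fy': 425.0575, 'cx': 317.5096, 'cy': 198.857, 'D': [-0.0166, 0.0, 0.0, 0.0, 0.0], 'R': [[0.0049, -1.0, -0.0006], [-0.9972, -0.0049, -0.0742], [0.0742, 0.001, -0.9972]], 't': [0.1433, 0.5222, 1.475]}
```

View pics/scene0.png

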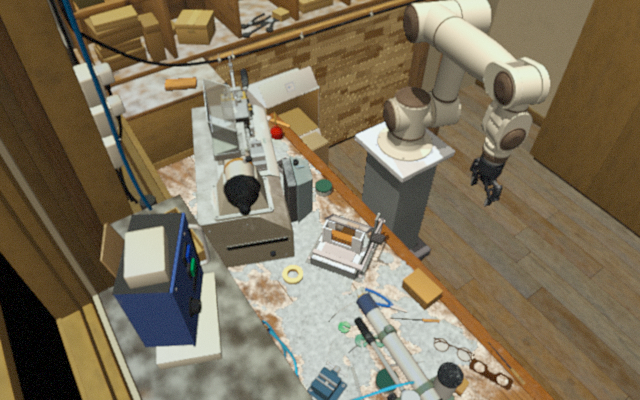

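View pics/top0.png

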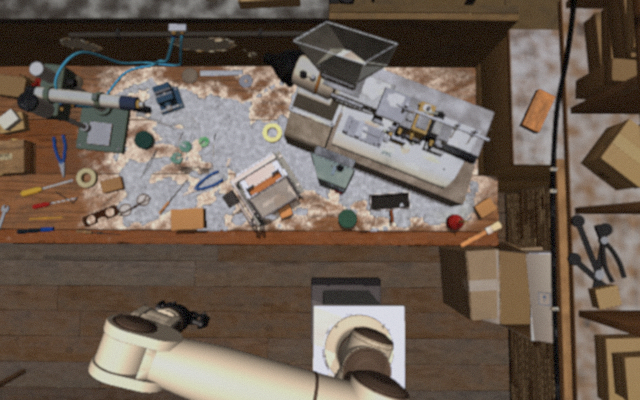

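The top view shows the feeder near (268,188), the dark tray near (390,202), the green tin at (347,219) and the card box at (187,218). I'll enlarge these areas.

```bash
cat > h.py <<'E'
import cv2,numpy as np
from bench import arm
def px(n,u,v,z=None,d=None):
    c=arm.calibration(n);K=np.array([[c['fx'],0,c['cx']],[0,c['fy'],c['cy']],[0,0,1]])
    r=np.append(cv2.undistortPoints(np.array([[[u,v]]],float),K,c['D'] if isinstance(c['D'],np.ndarray) else np.array(c['D']))[0,0],1)
    R=np.array(c['R']);t=np.array(c['t']);o=-R.T@t;w=R.T@r
    return o+w*(d if d is not None else (z-o[2])/w[2])
def proj(n,X):
    c=arm.calibration(n);K=np.array([[c['fx'],0,c['cx']],[0,c['fy'],c['cy']],[0,0,1]])
    return cv2.projectPoints(np.array(X,float).reshape(-1,3),cv2.Rodrigues(np.array(c['R']))[0],np.array(c['t']),K,np.array(c['D']))[0][:,0]
def crop(src,out,x,y,w,h,s):
    cv2.imwrite(out,cv2.resize(cv2.imread(src)[y:y+h,x:x+w],None,fx=s,fy=s,interpolation=cv2.INTER_CUBIC))
E
python3 - <<'E'
from h import *
a=cv2.imread("pics/top0.png")[140:250,210:430];b=cv2.imread("pics/scene0.png")[150:310,270:450]
a=cv2.resize(a,None,fx=3.6,fy=3.6,interpolation=cv2.INTER_CUBIC);cv2.imwrite("pics/t1.png",a)
b=cv2.resize(b,None,fx=3.75,fy=3.75,interpolation=cv2.INTER_CUBIC)[:600];cv2.imwrite("pics/s1.png",b)
E
```

```text
(no output)
```

View pics/t1.png

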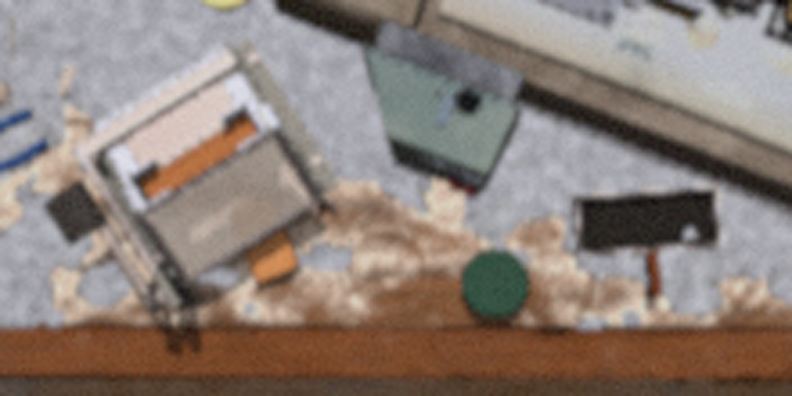

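View pics/s1.png

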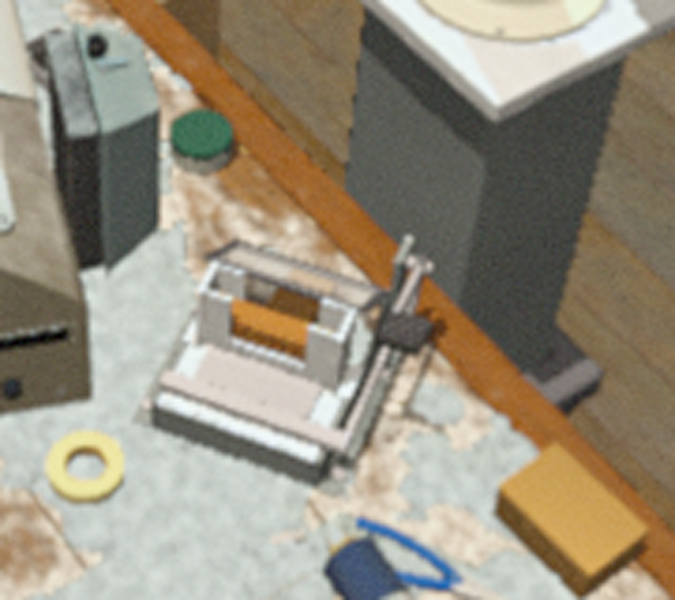

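Top crop: feeder turned about +30°, with the lever pad at crop (77,212), blanks near (205,160), block front near (272,265) and the tray's black floor from (580,195) to (715,248) with its grip at (653,272). The scene crop shows the feeder from behind. Next I'll measure these with depth.

```bash
python3 - <<'E'
from h import *
im=cv2.imread("pics/top0.png");d=np.load("pics/top0.npy");hsv=cv2.cvtColor(im,cv2.COLOR_BGR2HSV)
c=arm.calibration("top");K=np.array([[c['fx'],0,c['cx']],[0,c['fy'],c['cy']],[0,0,1]]);R=np.array(c['R']);t=np.array(c['t'])
v,u=np.mgrid[0:400,0:640];n=cv2.undistortPoints(np.stack([u,v],-1).reshape(-1,1,2).astype(float),K,np.array(c['D'])).reshape(400,640,2)
P=(np.dstack([n,np.ones((400,640))])*d[...,None]-t)@R   # world
np.save("pics/P.npy",P)
def rep(name,m,box):
    x0,x1,y0,y1=box;b=np.zeros((400,640),bool);b[y0:y1,x0:x1]=1
    m=(m&b&(d>0)).astype(np.uint8);k,l,s,_=cv2.connectedComponentsWithStats(m)
    i=1+np.argmax(s[1:,4]);Q=P[l==i];r=cv2.minAreaRect((Q[:,:2]*1000).astype(np.float32))
    print(name,len(Q),"mean",Q.mean(0).round(4),"z",np.percentile(Q[:,2],[5,50,95]).round(4),"rect",np.round(r[0],1),np.round(r[1],1),round(r[2],1))
H,S,V=cv2.split(hsv);org=(H<20)&(S>120)&(V>100)
rep("blanks",org,(245,285,170,197));rep("block",org,(275,296,200,222))
rep("traydark",V<60,(365,412,190,212));rep("tray>10mm",P[...,2]>0.012,(364,415,188,225))
rep("pad",(V<90)&(P[...,2]>.13),(220,242,185,212))
rep("feeder>100",P[...,2]>.1,(220,310,145,230))
rep("tin",(P[...,2]>.02),(330,365,205,235))
rep("cardbox",(P[...,2]>.035),(165,212,200,235))
np.set_printoptions(linewidth=250)
print((P[150:232:3,222:308:3,2]*1000).astype(int))
E
```

```text
blanks 179 mean [0.5655 0.323  0.0943] z [0.0885 0.0937 0.0995] rect [562.6 321.7] [ 28.4 119.2] 31.2
block 117 mean [0.4754 0.2579 0.025 ] z [0.0079 0.0267 0.0322] rect [476.2 258.2] [33.6 43.8] 27.8
traydark 433 mean [ 0.5171 -0.1072  0.0073] z [0.0019 0.0074 0.0123] rect [ 516.5 -110. ] [ 45.1 128.1] 4.5
tray>10mm 253 mean [ 0.5125 -0.1172  0.0328] z [0.0129 0.0307 0.0529] rect [ 499.9 -116.3] [109.1 159.9] 8.9
pad 147 mean [0.5111 0.4235 0.1562] z [0.1501 0.1561 0.1631] rect [510.4 424. ] [41.1 36.8] 37.1
feeder>100 704 mean [0.5414 0.3065 0.1165] z [0.1015 0.1165 0.1307] rect [549.9 310.5] [ 80.  155.4] 32.9
tin 290 mean [0.455  0.0425 0.0323] z [0.0271 0.0322 0.0375] rect [454.5  42.7] [62.7 63.3] 0.4
cardbox 705 mean [0.45   0.5942 0.0503] z [0.0449 0.0505 0.0555] rect [450.1 597. ] [ 72.  116.3] 3.5
[[   2   12    2    1    9    0    7    1    2    0    1    4    2    3    0    7    2    3    6    4   -4    4    1    1   -1    2    9    4   38]
 [   2    0    1    4    0    2    3    0    3    4    4    2    4   -3    5    0   43   50    2    3    0   -4    9   -3    0    4  
[... 3163 characters left out ...]
0    2  136   90  141  105   75    0    1   -5    1   -5    2   -5    0    3    2    0   -2    0    0    0]
 [   7   -1    8    4   -2    0   -2    5    3   -4  135  125  131   72    2    0   -2    3   -4   -1    1    7    3    0    2    7    0    2    5]
 [   1    0   -1    1    2    7    3   -2    4    3  129  120    8    5    0    0    1    0    7    1   -2    4   -1    4    3   -4    2    4    0]
 [  -3    7    2    2    0    0    2   -2    5 1509    2   -4   -5   -5    0   -6    0   -2   -2    5   -2   -5   -1    0   -1    0    3    6    1]
 [   1   -1   -2   -3   -4    3    1    0    0    0    0   -3   -9    8   -6    4   -3   -3   -3    4   -1    0    1    2    0    0   -3    0    0]]
```

```bash
python3 - <<'E'
from h import *
from scipy.optimize import least_squares
im=cv2.imread("pics/top0.png");P=np.load("pics/P.npy");H,S,V=cv2.split(cv2.cvtColor(im,cv2.COLOR_BGR2HSV))
org=(H<20)&(S>120)&(V>100)
def rect(name,m,box,z):
    x0,x1,y0,y1=box;b=np.zeros((400,640),bool);b[y0:y1,x0:x1]=1
    k,l,s,_=cv2.connectedComponentsWithStats((m&b).astype(np.uint8));i=1+np.argmax(s[1:,4]);vu=np.argwhere(l==i)
    Q=np.array([px("top",u+a,v+e,z)[:2] for v,u in vu for a in(-.5,.5) for e in(-.5,.5)])*1000
    r=cv2.minAreaRect(Q.astype(np.float32));print(name,len(vu),"mean",Q.mean(0).round(1),"rect",np.round(r,1) if 0 else [np.round(a,1).tolist() for a in r]);print(cv2.boxPoints(r).round(1).tolist())
rect("blank",org,(245,285,170,197),.094);rect("block",org,(275,296,200,222),.026)
rect("tray",V<60,(365,412,190,212),.007)
fin=(H<15)&(S>90)&(V<130);rect("fin",fin,(385,398,207,226),.044)
rect("pad",(V<90)&(P[...,2]>.13),(220,242,185,212),.156)
# guard plane
m=np.zeros((400,640),np.uint8);cv2.fillPoly(m,[np.array([[255,199],[284,183],[298,199],[266,214]])],1)
Q=P[(m>0)&(P[...,2]>.07)&(P[...,2]<.125)]
f=lambda p:Q[:,2]-(.1+p[0]*(Q[:,0]-.51)+p[1]*(Q[:,1]-.3)+p[2])
r=least_squares(f,[.6,.4,0],loss='soft_l1',f_scale=.005).x;g=np.hypot(r[0],r[1])
print("guard slope deg",np.degrees(np.arctan(g)),"yaw",np.degrees(np.arctan2(r[1],r[0])),"zero z=.1 dist at (.51,.3):",-r[2]/g, len(Q))
b=cv2.resize(im[183:228,360:420],None,fx=10,fy=10,interpolation=cv2.INTER_CUBIC);
a=cv2.resize(im[170:235,215:305],None,fx=6,fy=6,interpolation=cv2.INTER_CUBIC);o=np.zeros((a.shape[0]+b.shape[0],600,3),np.uint8)[:1000];
o[:390,:540]=a;o[390:]=b[:o.shape[0]-390];o=o[:840];cv2.imwrite("pics/x.png",cv2.resize(o,None,fx=.71,fy=.71))
E
```

```text
blank 181 mean [565.6 322.9] rect [[565.7, 322.2], [27.1, 121.5], 31.1]
[[522.7000122070312, 367.20001220703125], [585.5, 263.20001220703125], [608.7000122070312, 277.20001220703125], [545.7999877929688, 381.20001220703125]]
block 118 mean [475.4 257.9] rect [[474.8, 257.0], [39.8, 49.3], 34.1]
[[444.3999938964844, 266.20001220703125], [472.1000061035156, 225.39999389648438], [505.1000061035156, 247.8000030517578], [477.3999938964844, 288.6000061035156]]
tray 434 mean [ 517.1 -107.2] rect [[516.5, -110.0], [48.8, 132.4], 4.4]
[[487.20001220703125, -45.900001525878906], [497.20001220703125, -177.89999389648438], [545.9000244140625, -174.1999969482422], [535.9000244140625, -42.20000076293945]]Traceback (most recent call last):
  File "<stdin>", line 12, in <module>
  File "<stdin>", line 8, in rect
  File "h.py", line 4, in px
    c=arm.calibration(n);K=np.array([[c['fx'],0,c['cx']],[0,c['fy'],c['cy']],[0,0,1]])
ValueError: time passes only in moves, steps and waits
```

```bash
sed -i 's/c=arm.calibration(n)/c=CAL[n]/; s/^def px/CAL={n:arm.calibration(n) for n in("top","scene")}\ndef px/' h.py; python3 - <<'E'
from h import *
from scipy.optimize import least_squares
im=cv2.imread("pics/top0.png");P=np.load("pics/P.npy");H,S,V=cv2.split(cv2.cvtColor(im,cv2.COLOR_BGR2HSV))
def rect(name,m,box,z):
    x0,x1,y0,y1=box;b=np.zeros((400,640),bool);b[y0:y1,x0:x1]=1
    k,l,s,_=cv2.connectedComponentsWithStats((m&b).astype(np.uint8));i=1+np.argmax(s[1:,4]);vu=np.argwhere(l==i)
    Q=np.array([px("top",u+a,v+e,z)[:2] for v,u in vu for a in(-.5,.5) for e in(-.5,.5)])*1000
    r=cv2.minAreaRect(Q.astype(np.float32));print(name,len(vu),"mean",Q.mean(0).round(1),"rect",[np.round(a,1).tolist() for a in r]);print(cv2.boxPoints(r).round(1).tolist())
fin=(H<15)&(S>90)&(V<130);rect("fin",fin,(385,398,207,226),.044)
rect("pad",(V<90)&(P[...,2]>.13),(220,242,185,212),.156)
m=np.zeros((400,640),np.uint8);cv2.fillPoly(m,[np.array([[255,199],[284,183],[298,199],[266,214]])],1)
Q=P[(m>0)&(P[...,2]>.07)&(P[...,2]<.125)]
f=lambda p:Q[:,2]-(.1+p[0]*(Q[:,0]-.51)+p[1]*(Q[:,1]-.3)+p[2])
r=least_squares(f,[.6,.4,0],loss='soft_l1',f_scale=.005).x;g=np.hypot(r[0],r[1])
print("guard slope deg",np.degrees(np.arctan(g)),"yaw",np.degrees(np.arctan2(r[1],r[0])),"dist to z=.1 from (.51,.3):",-r[2]/g, len(Q))
a=cv2.resize(im[170:235,215:305],None,fx=6,fy=6,interpolation=cv2.INTER_CUBIC)
b=cv2.resize(im[185:225,360:420],None,fx=5,fy=5,interpolation=cv2.INTER_CUBIC)
o=np.zeros((600,540,3),np.uint8);o[:390]=a;o[395:595,:300]=b;cv2.imwrite("pics/x.png",o)
E
```

```text
fin 25 mean [ 463.5 -108.1] rect [[463.4, -108.0], [10.4, 41.4], 89.6]
[[442.6000061035156, -113.0], [484.1000061035156, -113.30000305175781], [484.20001220703125, -103.0], [442.70001220703125, -102.5999984741211]]
pad 147 mean [511.1 423.6] rect [[510.5, 423.7], [46.5, 41.3], 37.5]
[[479.5, 425.8999938964844], [504.6000061035156, 393.1000061035156], [541.5, 421.5], [516.2999877929688, 454.20001220703125]]
guard slope deg 37.17282300630282 yaw 33.0315196091077 dist to z=.1 from (.51,.3): 0.004951729682154712 669
```

View pics/x.png

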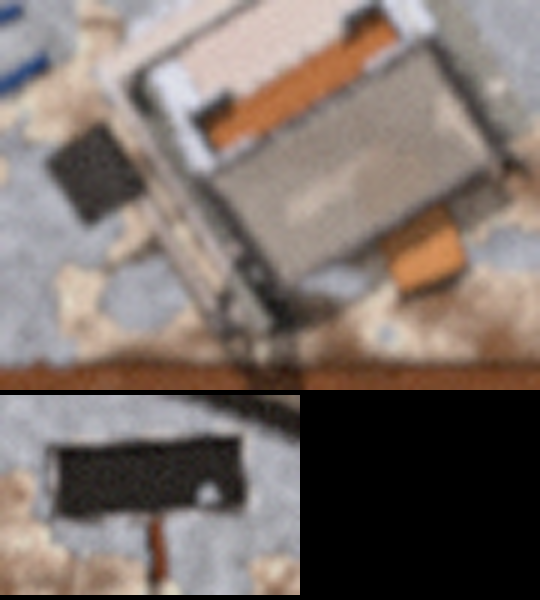

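The bay comes out near (0.534, 0.302), yaw about 32°. The block's front end is near (0.459, 0.250), the tray's middle near (0.517, -0.105) with yaw about 4°, and the lever pad is at (0.511, 0.424). I'll write a small planner that turns a target into row units.

```bash
cat > plan.py <<'E'
import sys,numpy as np
from bench import arm
from scipy.spatial.transform import Rotation as Ro
s=arm.read_state();R=Ro.from_rotvec(s['eef_rot']).as_matrix();yaw=np.degrees(np.arctan2(R[1,0],R[0,0]))
B=np.array([533.6,301.9]);th=np.radians(32.3);F=np.array([[np.cos(th),-np.sin(th)],[np.sin(th),np.cos(th)]])
p=s['tcp_pos']*1000
print("t",round(s['time'],2),"tcp",p.round(1),"feeder xy",(F.T@(p[:2]-B)).round(1),"yaw",round(yaw,2),"tilt",np.degrees(np.arccos(-R[2,2])).round(2),"q6",s['q'][5].round(2),"open",round(s['opening'],3),"F",s['ft_force'].round(1))
for a in sys.argv[1:]:   # f:x,y,z,yaw feeder frame, w: world ; mm, deg (tool x yaw)
    k,v=a.split(':');x,y,z,w=map(float,v.split(','))
    xy=B+F@[x,y] if k=='f' else np.array([x,y])
    if k=='f':w+=32.3+180
    d=R.T@(np.append(xy,z)-p);print(a,"->",d.round(1),"turn",round((yaw-w+180)%360-180,1),"world",xy.round(1))
E
python3 plan.py f:-84,-4.5,380,0 f:-84,-4.5,187,0
```

```text
t 0.1 tcp [178.1 520.4 404. ] feeder xy [-183.7  374.6] yaw 161.1 tilt 0.07 q6 1.57 open 0.996 F [0.2 0.7 0.5]
f:-84,-4.5,380,0 -> [-357.9 -159.8   24.2] turn -51.2 world [465.  253.2]
f:-84,-4.5,187,0 -> [-357.9 -159.6  217.2] turn -51.2 world [465.  253.2]
```

```bash
python3 -m crank '[1,-358,-160,24,-51.2, 1,-358,-160,24,-51.2, 1,-358,-160,24,-51.2, 1,-358,-160,24,-51.2, 1,-358,-160,24,-51.2, 1,-358,-160,24,-51.2, 1,-358,-160,24,-51.2, 1,-358,-160,24,-51.2, 1,-358,-160,24,-51.2, 1,-358,-160,24,-51.2, 1,-358,-160,60,-51.2, 1,-358,-160,100,-51.2, 1,-358,-160,140,-51.2, 1,-358,-160,160,-51.2, 1,-358,-160,180,-51.2, 1,-358,-160,190,-51.2, 1,-358,-160,190,-51.2]' 40; python3 plan.py f:-84,-4.5,190,0; python3 - <<'E'
from h import *
p,d=arm.capture("top");cv2.imwrite("pics/t2.png",p[:,:,::-1]);crop("pics/t2.png","pics/t2c.png",230,160,100,75,6)
E
```

```text
time: 1.8
tcp_pos: [0.4643, 0.2533, 0.2135]
eef_rot: [0.874, -3.015, 0.001]
ft_force: [0.3, -0.2, 0.5]
opening: 1.003
t 1.8 tcp [464.3 253.3 213.5] feeder xy [-84.6  -4.1] yaw -147.66 tilt 0.14 q6 -0.07 open 1.003 F [ 0.3 -0.2  0.5]
f:-84,-4.5,190,0 -> [-0.7 -0.4 23.5] turn 0.0 world [465.  253.2]
```

View pics/t2c.png

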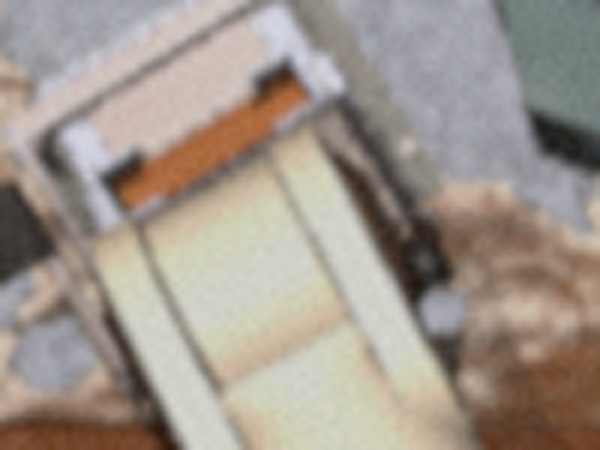

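The view is blocked by the wrist, so I'll descend carefully and watch the force.

```bash
python3 -m crank '[1,0,0,10,0, 1,0,0,18,0, 1,0,0,24,0, 1,0,0,27,0, 1,0,0,27,0]' 40; python3 -m crank '[-1,0,0,0,0, -1,0,0,0,0, -1,0,0,0,0, -1,0,0,0,0, -1,0,0,0,0, -1,0,0,0,0, -1,0,0,0,0,-1,0,0,0,0]' 40; python3 plan.py
```

```text
time: 2.35
tcp_pos: [0.4649, 0.2529, 0.1872]
eef_rot: [0.874, -3.017, 0.0]
ft_force: [-0.2, -0.6, 0.0]
opening: 1.0
time: 3.15
tcp_pos: [0.4652, 0.2531, 0.1886]
eef_rot: [-0.873, 3.016, 0.0]
ft_force: [-1.7, -1.5, 5.4]
opening: 0.534
t 3.15 tcp [465.2 253.1 188.6] feeder xy [-83.9  -4.7] yaw -147.7 tilt 0.07 q6 -0.07 open 0.534 F [-1.7 -1.5  5.4]
```

Opening is 45 mm, which matches the block's width. I'll drag it out toward the front, then lift.

```bash
python3 -m crank '[-1,5,0,0,0, -1,15,0,0,0, -1,25,0,0,0, -1,35,0,0,0, -1,45,0,0,0, -1,55,0,0,0, -1,60,0,0,0, -1,60,0,0,0]' 60; python3 -m crank '[-1,0,0,-10,0, -1,0,0,-30,0, -1,0,0,-60,0, -1,0,0,-100,0, -1,0,0,-140,0, -1,0,0,-170,0, -1,0,0,-170,0]'; python3 - <<'E'
from h import *
a,_=arm.capture("top");b,_=arm.capture("scene");b=b[150:310,320:500];a=a[130:250,190:330]
cv2.imwrite("pics/c3.png",np.hstack([cv2.resize(a[:,:,::-1],(467,400)),cv2.resize(b[:,:,::-1],(333,400))[:, :]])[:400,:800])
E
python3 plan.py w:430,455,360,180 w:430,455,360,212.3
```

```text
time: 3.95
tcp_pos: [0.414, 0.2208, 0.1888]
eef_rot: [-0.873, 3.016, 0.001]
ft_force: [-0.7, -0.6, 8.4]
opening: 0.518
time: 4.65
tcp_pos: [0.4144, 0.221, 0.3622]
eef_rot: [-0.872, 3.012, 0.002]
ft_force: [1.2, -0.3, -0.3]
opening: 0.523
t 4.75 tcp [414.1 220.9 357.9] feeder xy [-144.3   -4.6] yaw -147.7 tilt 0.02 q6 -0.07 open 0.519 F [ 0.2  0.1 -0.2]
w:430,455,360,180 -> [-138.5  189.4   -2. ] turn 32.3 world [430. 455.]
w:430,455,360,212.3 -> [-138.5  189.4   -2. ] turn 0.0 world [430. 455.]
```

View pics/c3.png

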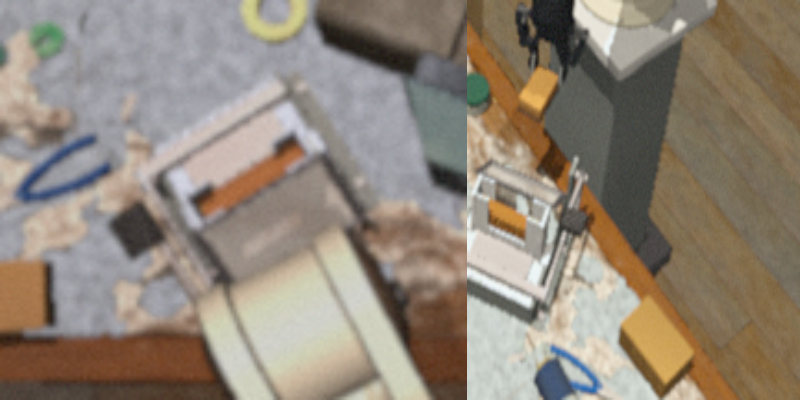

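The block is held in the fingers (right panel, at (538,95)) and the bay mouth is empty. I'll carry it to the left.

```bash
python3 plan.py w:415,462,358,180; python3 -m crank '[-1,-127,203,0,32.3, -1,-127,203,0,32.3, -1,-127,203,0,32.3, -1,-127,203,0,32.3, -1,-127,203,0,32.3, -1,-127,203,0,32.3, -1,-127,203,0,32.3, -1,-127,203,0,32.3]'; python3 plan.py w:415,462,191,180
```

```text
t 4.75 tcp [414.1 220.9 357.9] feeder xy [-144.3   -4.6] yaw -147.7 tilt 0.02 q6 -0.07 open 0.519 F [ 0.2  0.1 -0.2]
w:415,462,358,180 -> [-129.6  203.3   -0. ] turn 32.3 world [415. 462.]
time: 5.55
tcp_pos: [0.4131, 0.4597, 0.3567]
eef_rot: [-0.0, -3.14, 0.003]
ft_force: [-0.3, 0.3, 0.2]
opening: 0.519
t 5.55 tcp [413.1 459.7 356.7] feeder xy [-17.6 197.8] yaw 179.99 tilt 0.12 q6 0.84 open 0.519 F [-0.3  0.3  0.2]
w:415,462,191,180 -> [ -2.1   2.6 165.7] turn -0.0 world [415. 462.]
```

```bash
python3 -m crank '[-1,0,0,40,0, -1,0,0,80,0, -1,0,0,120,0, -1,0,0,145,0, -1,0,0,158,0, -1,0,0,165,0, -1,0,0,168,0, -1,0,0,168,0]'; python3 plan.py
```

```text
time: 6.35
tcp_pos: [0.4135, 0.4605, 0.1908]
eef_rot: [0.0, 3.141, 0.002]
ft_force: [-0.2, -0.3, 0.1]
opening: 0.511
t 6.35 tcp [413.5 460.5 190.8] feeder xy [-16.8 198.2] yaw 179.99 tilt 0.09 q6 0.84 open 0.511 F [-0.2 -0.3  0.1]
```

```bash
python3 -m crank '[-1,0,0,2,0, 1,0,0,2,0, 1,0,0,2,0, 1,0,0,2,0, 1,0,0,2,0, 1,0,0,-30,0, 1,0,0,-80,0, 1,0,0,-130,0, 1,0,0,-170,0, 1,0,0,-170,0]'; python3 plan.py w:451,-108,300,183.5 w:451,-108,204,183.5
```

```text
time: 7.35
tcp_pos: [0.4134, 0.4607, 0.3667]
eef_rot: [-0.0, 3.135, 0.011]
ft_force: [-0.6, 0.1, -0.6]
opening: 1.001
t 7.35 tcp [413.4 460.7 366.7] feeder xy [-16.8 198.5] yaw -180.0 tilt 0.55 q6 0.84 open 1.001 F [-0.6  0.1 -0.6]
w:451,-108,300,183.5 -> [ -37.2 -569.2   62.9] turn -3.5 world [ 451. -108.]
w:451,-108,204,183.5 -> [ -36.5 -569.8  158.9] turn -3.5 world [ 451. -108.]
```

```bash
python3 -m crank '[1,-37,-569,0,-3.5, 1,-37,-569,0,-3.5, 1,-37,-569,0,-3.5, 1,-37,-569,0,-3.5, 1,-37,-569,0,-3.5, 1,-37,-569,0,-3.5, 1,-37,-569,0,-3.5, 1,-37,-569,0,-3.5, 1,-37,-569,0,-3.5, 1,-37,-569,0,-3.5, 1,-37,-569,0,-3.5, 1,-37,-569,0,-3.5, 1,-37,-569,0,-3.5,1,-37,-569,30,-3.5, 1,-37,-569,63,-3.5, 1,-37,-569,63,-3.5]'; python3 plan.py w:451,-108,204,183.5;  python3 - <<'E'
from h import *
a,_=arm.capture("top");b=cv2.resize(a[170:245,360:420,::-1],(480,600),interpolation=2)
a=cv2.resize(a[170:245,180:270,::-1],(320,267));o=np.zeros((600,800,3),np.uint8);o[:,:480]=b;o[:267,480:]=a;cv2.imwrite("pics/c4.png",o)
E
```

```text
time: 8.95
tcp_pos: [0.4491, -0.1076, 0.2926]
eef_rot: [0.097, -3.134, -0.003]
ft_force: [0.4, -0.3, -0.3]
opening: 1.002
t 8.95 tcp [ 449.1 -107.6  292.6] feeder xy [-290.3 -301. ] yaw -176.46 tilt 0.38 q6 -0.3 open 1.002 F [ 0.4 -0.3 -0.3]
w:451,-108,204,183.5 -> [-2.5 -0.7 88.6] turn 0.0 world [ 451. -108.]
```

View pics/c4.png

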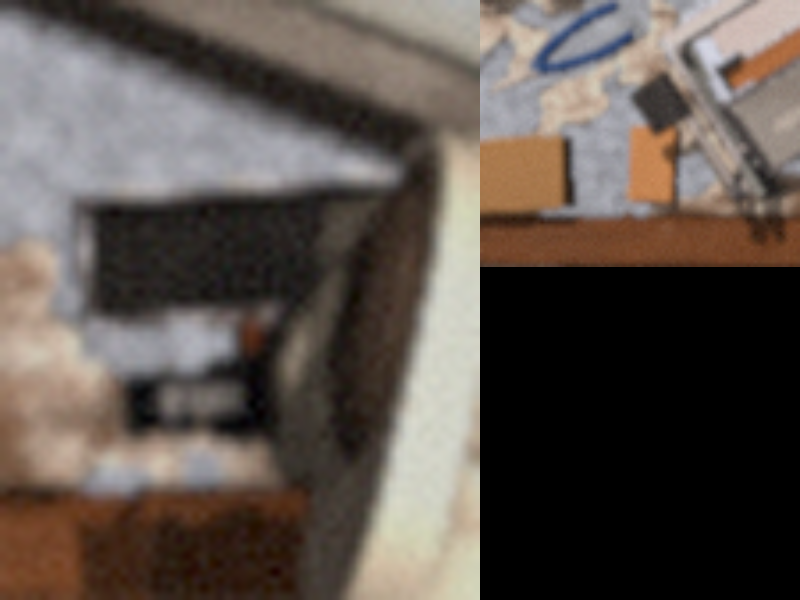

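Right panel: the block lies flat at top-image px (228,216), clear of the box. Left panel: the fin lies under the gripper. I'll go down to it.

```bash
python3 -m crank '[1,-1,0,30,0, 1,-1,0,60,0, 1,-1,0,75,0, 1,-1,0,80,0, 1,-1,0,80,0, 1,-1,0,80,0]'; python3 plan.py w:451,-108,204,183.5
```

```text
time: 9.6
tcp_pos: [0.4517, -0.1085, 0.2183]
eef_rot: [-0.096, 3.138, -0.001]
ft_force: [0.9, -0.6, 0.2]
opening: 0.998
t 9.6 tcp [ 451.7 -108.5  218.3] feeder xy [-288.5 -303.2] yaw -176.49 tilt 0.11 q6 -0.3 open 0.998 F [ 0.9 -0.6  0.2]
w:451,-108,204,183.5 -> [ 0.7  0.6 14.3] turn 0.0 world [ 451. -108.]
```

```bash
python3 -m crank '[1,0,0,8,0, 1,0,0,14,0, 1,0,0,14,0, -1,0,0,14,0, -1,0,0,14,0, -1,0,0,14,0, -1,0,0,14,0, -1,0,0,14,0, -1,0,0,14,0, -1,0,0,14,0, -1,0,0,14,0, -1,0,0,14,0]' 70; python3 plan.py
```

```text
time: 10.8
tcp_pos: [0.4513, -0.1086, 0.2029]
eef_rot: [-0.096, 3.14, -0.0]
ft_force: [-0.8, -1.7, 4.4]
opening: 0.118
t 10.8 tcp [ 451.3 -108.6  202.9] feeder xy [-288.9 -303. ] yaw -176.5 tilt 0.03 q6 -0.3 open 0.118 F [-0.8 -1.7  4.4]
```

```bash
python3 -m crank '[-1,0,0,-10,0, -1,0,0,-25,0, -1,0,0,-45,0, -1,0,0,-65,0, -1,30,0,-65,0, -1,60,0,-65,0, -1,78,0,-65,0, -1,78,0,-65,0, -1,78,0,-65,0]'; python3 plan.py f:-191,0,268,0
```

```text
time: 11.7
tcp_pos: [0.3734, -0.1133, 0.268]
eef_rot: [-0.096, 3.139, 0.0]
ft_force: [1.2, -0.5, -1.4]
opening: 0.119
t 11.7 tcp [ 373.4 -113.3  268. ] feeder xy [-357.3 -265.3] yaw -176.51 tilt 0.05 q6 -0.36 open 0.119 F [ 1.2 -0.5 -1.4]
f:-191,0,268,0 -> [-17.8 312.6   0. ] turn -28.8 world [372.2 199.8]
```

```bash
python3 -m crank '[-1,0,40,0,-3, -1,0,80,0,-7, -1,0,120,0,-11, -1,0,160,0,-15, -1,0,200,0,-19, -1,-6,240,0,-23, -1,-12,280,0,-27, -1,-18,312,0,-28.8, -1,-18,312,0,-28.8, -1,-18,312,0,-28.8]'; python3 plan.py f:-191,0,205,0;  python3 - <<'E'
from h import *
a,_=arm.capture("top");b,_=arm.capture("scene")
b=cv2.resize(b[170:290,280:420,::-1],(467,400),interpolation=2);a=cv2.resize(a[150:270,230:330,::-1],(333,400),interpolation=2)
cv2.imwrite("pics/c5.png",np.hstack([b,a]))
E
```

```text
time: 12.7
tcp_pos: [0.3724, 0.2002, 0.2673]
eef_rot: [0.876, -3.015, 0.001]
ft_force: [1.1, -0.3, -2.5]
opening: 0.117
t 12.7 tcp [372.4 200.2 267.3] feeder xy [-190.6    0.2] yaw -147.59 tilt 0.08 q6 -0.07 open 0.117 F [ 1.1 -0.3 -2.5]
f:-191,0,205,0 -> [ 0.3 -0.2 62.3] turn 0.1 world [372.2 199.8]
```

View pics/c5.png

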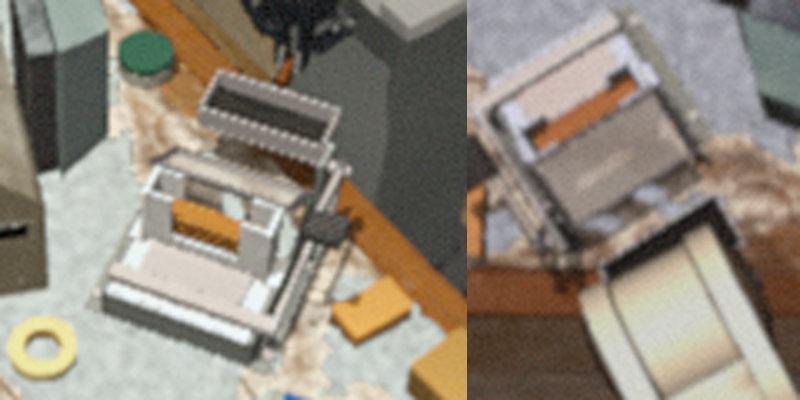

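Left panel shows the tray held level in front of the feeder. The right panel shows its back edge from (605,280) to (712,203). I'll check its yaw and lateral offset.

```bash
python3 - <<'E'
from h import *
B=np.array([533.6,301.9]);th=np.radians(32.3);F=np.array([[np.cos(th),-np.sin(th)],[np.sin(th),np.cos(th)]])
def f(n,u,v,z):return F.T@(px(n,u,v,z)[:2]*1000-B)
for nm,n,pts,z,(ox,oy,s) in[("tray top","top",[(605,280),(712,203)],.093,(230-467/3.333,150,3.333)),
 ("tray scene rim","scene",[(200,108),(326,160),(340,105),(222,72)],.093,(280,170,3.336)),
 ("blank top","top",[(527,138),(633,75),(640,92),(537,155)],.094,(230-467/3.333,150,3.333)),
 ("guard low","top",[(572,244),(706,160)],.073,(230-467/3.333,150,3.333)),
 ("mag scene","scene",[(145,190),(255,227),(280,205),(180,170)],.128,(280,170,3.336))]:
    Q=np.array([f(n,ox+u/s,oy+v/s,z) for u,v in pts]);d=Q[0]-Q[1]
    print(nm,Q.round(1).tolist(),"mean",Q.mean(0).round(1),"edge yaw rel",np.degrees(np.arctan2(-d[0],d[1])).round(1))
E
```

```text
tray top [[-116.3, 69.4], [-107.7, -61.6]] mean [-112.     3.9] edge yaw rel 3.8
tray scene rim [[-94.4, -66.9], [-81.3, 79.0], [-159.7, 67.7], [-152.6, -64.7]] mean [-122.     3.8] edge yaw rel 174.9
blank top [[46.2, 61.4], [44.0, -62.3], [25.6, -59.2], [26.2, 61.8]] mean [35.5  0.4] edge yaw rel -1.0
guard low [[-66.6, 80.7], [-66.1, -79.5]] mean [-66.4   0.6] edge yaw rel 0.2
mag scene [[57.4, -65.2], [55.8, 49.9], [20.6, 62.7], [19.8, -43.6]] mean [38.4  1. ] edge yaw rel -179.2
```

Both views put the tray 3–4 mm to the left with perhaps a small yaw, which is within the bay's 5 mm play plus the flare. I'll shift it 3 mm right, set it down and slide it in.

```bash
python3 -m crank '[-1,0,-3,25,0.8, -1,0,-3,45,0.8, -1,0,-3,57,0.8, -1,0,-3,62,0.8, -1,0,-3,64,0.8, -1,0,-3,64,0.8, -1,0,-3,64,0.8]'; python3 plan.py; python3 -m crank '[-1,-10,0,0,0, -1,-20,0,0,0, -1,-30,0,0,0, -1,-40,0,0,0, -1,-50,0,0,0, -1,-60,0,0,0, -1,-60,0,0,0]'; python3 plan.py
```

```text
time: 13.5
tcp_pos: [0.3741, 0.1968, 0.2045]
eef_rot: [-0.852, 3.023, 0.0]
ft_force: [0.0, -0.8, -2.0]
opening: 0.119
t 13.5 tcp [374.1 196.8 204.5] feeder xy [-191.    -3.6] yaw -148.5 tilt 0.07 q6 -0.07 open 0.119 F [ 0.  -0.8 -2. ]
time: 14.2
tcp_pos: [0.426, 0.2287, 0.2035]
eef_rot: [-0.853, 3.023, 0.0]
ft_force: [-0.2, 0.1, -1.5]
opening: 0.12
t 14.2 tcp [426.  228.7 203.5] feeder xy [-130.1   -4.4] yaw -148.49 tilt 0.01 q6 -0.06 open 0.12 F [-0.2  0.1 -1.5]
```

```bash
python3 -m crank '[-1,-4,1,2,0, -1,-10,1,2,0, -1,-16,1,2,0, -1,-22,1,2,0, -1,-28,1,2,0, -1,-34,1,2,0, -1,-40,1,2,0, -1,-40,1,2,0]'; python3 plan.py;python3 - <<'E'
from h import *
b,_=arm.capture("scene")
cv2.imwrite("pics/c6.png",cv2.resize(b[170:290,280:420,::-1],(700,600),interpolation=2))
E
```

```text
time: 15.0
tcp_pos: [0.4586, 0.2498, 0.2029]
eef_rot: [-0.853, 3.023, -0.0]
ft_force: [-3.6, -3.1, 8.5]
opening: 0.123
t 15.0 tcp [458.6 249.8 202.9] feeder xy [-91.2  -4. ] yaw -148.5 tilt 0.02 q6 -0.05 open 0.123 F [-3.6 -3.1  8.5]
```

View pics/c6.png

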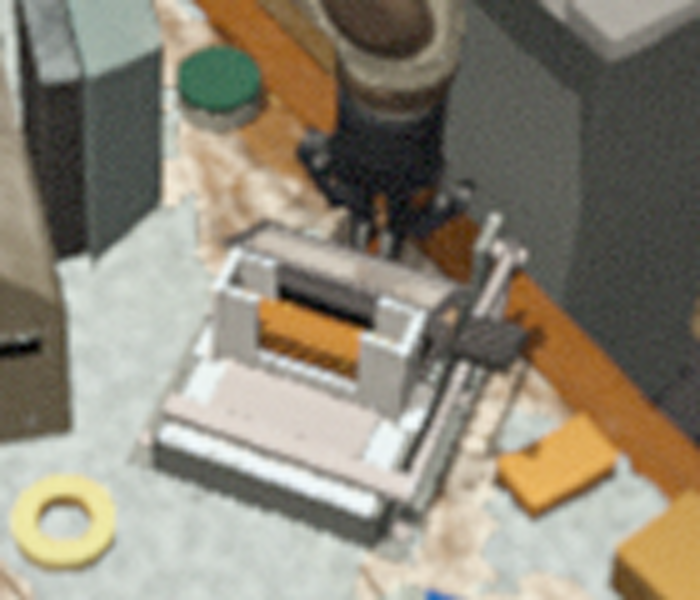

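The tray is in the bay, seen dark under the guard. I'll keep pushing toward the stop.

```bash
python3 -m crank '[-1,-5,0,-1,0, -1,-10,0,-1,0, -1,-15,0,-1,0, -1,-18,0,-1,0, -1,-18,0,-1,0]'; python3 plan.py; python3 -m crank '[-1,-2,0,0,0, -1,-4,0,0,0, -1,-6,0,0,0, -1,-6,0,0,0]'; python3 plan.py
```

```text
time: 15.55
tcp_pos: [0.4742, 0.2594, 0.203]
eef_rot: [0.853, -3.024, 0.0]
ft_force: [-2.6, -1.2, 4.7]
opening: 0.12
t 15.55 tcp [474.2 259.4 203. ] feeder xy [-72.9  -4.2] yaw -148.5 tilt 0.0 q6 -0.05 open 0.12 F [-2.6 -1.2  4.7]
time: 15.95
tcp_pos: [0.479, 0.2623, 0.203]
eef_rot: [0.853, -3.023, 0.0]
ft_force: [-5.4, -3.3, 5.7]
opening: 0.114
t 15.95 tcp [479.  262.3 203. ] feeder xy [-67.3  -4.3] yaw -148.5 tilt 0.05 q6 -0.05 open 0.114 F [-5.4 -3.3  5.7]
```

Force is starting to build at about the expected depth, and the fingers are near the guard bar. I'll release, back off and do the final push with shut fingers against the fin's end.

```bash
python3 -m crank '[-0.2,0,0,0,0, -0.2,0,0,0,0, -0.2,0,0,0,0, -0.2,10,0,0,0, -0.2,25,0,0,0, -0.2,40,0,0,0, -1,45,0,0,0, -1,45,0,4,0, -1,45,0,4,0, -1,45,0,4,0]' 40; python3 plan.py; python3 -m crank '[-1,-6,0,0,0, -1,-12,0,0,0, -1,-16,0,0,0, -1,-19,0,0,0, -1,-22,0,0,0, -1,-22,0,0,0]'; python3 plan.py
```

```text
time: 16.95
tcp_pos: [0.441, 0.2391, 0.1986]
eef_rot: [-0.853, 3.023, 0.0]
ft_force: [0.2, 0.5, 0.1]
opening: -0.001
t 16.95 tcp [441.  239.1 198.6] feeder xy [-111.9   -3.6] yaw -148.49 tilt 0.01 q6 -0.05 open -0.001 F [0.2 0.5 0.1]
time: 17.55
tcp_pos: [0.4597, 0.2505, 0.1986]
eef_rot: [0.853, -3.024, -0.0]
ft_force: [0.6, -0.0, -0.0]
opening: -0.002
t 17.55 tcp [459.7 250.5 198.6] feeder xy [-89.9  -4. ] yaw -148.5 tilt 0.01 q6 -0.05 open -0.002 F [ 0.6 -0.  -0. ]
```

```bash
python3 -m crank '[-1,-2,0,0,0, -1,-3,0,0,0, -1,-4,0,0,0, -1,-4,0,0,0]'; python3 -m crank '[-1,-1,0,0,0, -1,-2,0,0,0, -1,-3,0,0,0,-1,-3,0,0,0]'; python3 -m crank '[-1,-1,0,0,0, -1,-2,0,0,0, -1,-3,0,0,0, -1,-3,0,0,0]'; python3 plan.py
```

```text
time: 17.95
tcp_pos: [0.4628, 0.2524, 0.1986]
eef_rot: [0.853, -3.023, 0.0]
ft_force: [-0.7, -0.0, -1.2]
opening: 0.002
time: 18.35
tcp_pos: [0.4643, 0.2529, 0.1986]
eef_rot: [0.851, -3.02, 0.004]
ft_force: [-10.1, -10.6, 8.6]
opening: 0.001
time: 18.75
tcp_pos: [0.4657, 0.2533, 0.1985]
eef_rot: [0.849, -3.016, 0.008]
ft_force: [-20.0, -20.2, 17.8]
opening: -0.003
t 18.75 tcp [465.7 253.3 198.5] feeder xy [-83.4  -4.8] yaw -148.56 tilt 0.57 q6 -0.05 open -0.003 F [-20.  -20.2  17.8]
```

Hard contact: 28 N with the fin's end at about x' = -74, where home is expected. I'll retreat over the lever and inspect.

```bash
python3 -m crank '[-1,20,0,0,0, -1,50,0,0,0, -1,80,0,-40,0, -1,80,0,-90,0, -1,80,0,-140,0, -1,80,0,-180,0, -1,80,0,-180,0]'; python3 plan.py f:48,115,365,0; python3 - <<'E'
from h import *
a,_=arm.capture("top");cv2.imwrite("pics/t7.png",a[:,:,::-1])
b=cv2.imread("pics/t7.png")[195:225,260:310]
E
```

```text
time: 19.45
tcp_pos: [0.4001, 0.214, 0.3848]
eef_rot: [-0.85, 3.015, 0.003]
ft_force: [0.7, -0.2, -0.8]
opening: -0.002
t 19.45 tcp [400.1 214.  384.8] feeder xy [-159.8   -3. ] yaw -148.49 tilt 0.54 q6 -0.06 open -0.002 F [ 0.7 -0.2 -0.8]
f:48,115,365,0 -> [-206.   120.9   21.7] turn -0.8 world [512.7 424.8]
```

```bash
python3 -m crank '[-1,-50,30,0,0, -1,-90,55,0,0, -1,-130,80,0,0, -1,-170,100,0,0, -1,-206,121,0,-0.8, -1,-206,121,10,-0.8, -1,-206,121,21,-0.8, -1,-206,121,21,-0.8]'; python3 plan.py f:48,115,330,0; python3 - <<'E'
from h import *
a,_=arm.capture("top");b,_=arm.capture("scene");cv2.imwrite("pics/t7.png",a[:,:,::-1]);cv2.imwrite("pics/s7.png",b[:,:,::-1])
a=cv2.resize(a[170:230,240:310,::-1],(700,600),interpolation=2)
cv2.imwrite("pics/c7.png",a)
E
```

```text
time: 20.3
tcp_pos: [0.5117, 0.4238, 0.355]
eef_rot: [0.872, -3.014, 0.003]
ft_force: [-0.7, -0.4, 0.2]
opening: -0.003
t 20.3 tcp [511.7 423.8 355. ] feeder xy [ 46.6 114.7] yaw -147.72 tilt 0.23 q6 0.13 open -0.003 F [-0.7 -0.4  0.2]
f:48,115,330,0 -> [-1.5  0.3 25. ] turn -0.0 world [512.7 424.8]
```

View pics/c7.png

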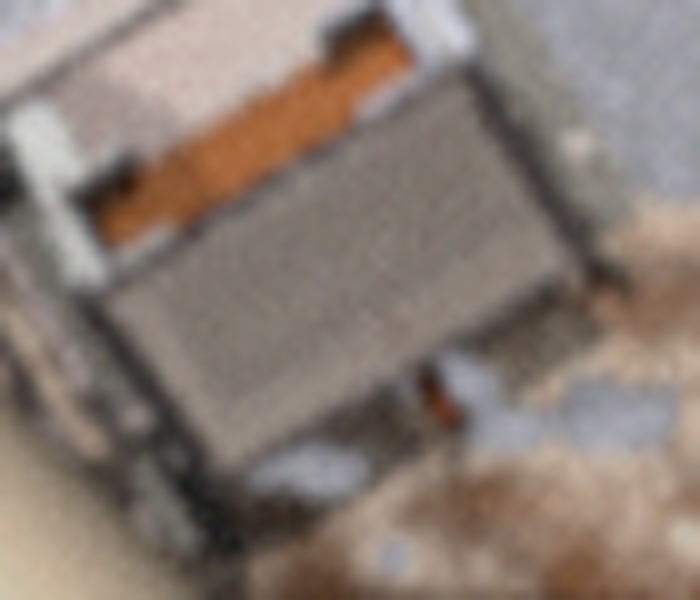

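The fin shows in front of the guard, from (425,372) to its free end at about (448,422). I'll convert that to the feeder frame.

```bash
python3 - <<'E'
from h import *
B=np.array([533.6,301.9]);th=np.radians(32.3);F=np.array([[np.cos(th),-np.sin(th)],[np.sin(th),np.cos(th)]])
f=lambda u,v,z:(F.T@(px("top",239.5+u/10,169.5+v/10,z)[:2]*1000-B)).round(1)
print("fin end",f(447,421,.044),f(440,410,.044),"fin at guard",f(426,375,.044))
print("guard",f(215,478,.072),f(600,275,.072),"blank",[f(*p,.094) for p in((95,215),(375,25),(412,60),(115,248))])
E
```

```text
fin end [-71.6  -3.7] [-67.1  -3.6] fin at guard [-54.2  -5.9]
guard [-48.6  71.8] [-59.2 -75. ] blank [array([45.6, 57.8]), array([ 50.4, -55.2]), array([ 33.8, -59.5]), array([32.6, 57.9])]
```

The fin's end is at x' ≈ -72, and about -74 after the ~2.6 mm shift the blanks show (home is -75). So the tray is home. First stroke, going slowly.

```bash
python3 -m crank '[-1,-2,1,12,0, -1,-2,1,24,0, -1,-2,1,35,0, -1,-2,1,45,0, -1,-2,1,55,0, -1,-2,1,63,0, -1,-2,1,68,0, -1,-2,1,70,0, -1,-2,1,70,0]'; python3 plan.py f:48,115,281,0
```

```text
time: 21.3
tcp_pos: [0.5139, 0.4267, 0.2883]
eef_rot: [-0.873, 3.014, 0.002]
ft_force: [5.1, 2.8, 6.2]
opening: 0.005
t 21.3 tcp [513.9 426.7 288.3] feeder xy [ 50.1 116. ] yaw -147.71 tilt 0.23 q6 0.13 open 0.005 F [5.1 2.8 6.2]
f:48,115,281,0 -> [ 2.1 -1.   7.3] turn -0.0 world [512.7 424.8]
```

```bash
python3 -m crank '[-1,0,0,3,0, -1,0,0,5,0, -1,0,0,7,0, -1,0,0,7,0]'; python3 -m crank '[-1,0,0,1,0, -1,0,0,2,0, -1,0,0,2,0]';python3 -m crank '[-1,0,0,1,0, -1,0,0,2,0, -1,0,0,2,0]'
```

```text
time: 21.7
tcp_pos: [0.5136, 0.4265, 0.2832]
eef_rot: [-0.872, 3.013, 0.003]
ft_force: [0.5, -0.8, 15.9]
opening: -0.0
time: 22.0
tcp_pos: [0.5134, 0.4264, 0.283]
eef_rot: [-0.872, 3.012, 0.004]
ft_force: [-2.8, -3.2, 26.1]
opening: 0.002
time: 22.3
tcp_pos: [0.5133, 0.4262, 0.2828]
eef_rot: [-0.872, 3.011, 0.005]
ft_force: [-6.0, -5.7, 35.8]
opening: 0.001
```

The stop was reached, with force climbing at z 0.283. I'll let the lever up and check with depth that the stack sank.

```bash
cat > stack.py <<'E'
from h import *
a,d=arm.capture("top")
pol=np.array([px_ for px_ in proj("top",[[*(np.array([.5336,.3019])+np.array([[.845,-.534],[.534,.845]])@np.array(q)),.085] for q in((.034,.045),(.034,-.045),(.047,-.045),(.047,.045))])])
m=np.zeros((400,640),np.uint8);cv2.fillPoly(m,[pol.round().astype(int)],1)
Z=[px("top",u,v,d=d[v,u])[2]*1000 for v,u in np.argwhere((m>0)&(d>0))]
print("stack top z",np.median(Z).round(1),"n",len(Z))
d0=np.load("pics/top0.npy");print("at start",np.median([px("top",u,v,d=d0[v,u])[2]*1000 for v,u in np.argwhere((m>0)&(d0>0))]).round(1))
m2=np.zeros((400,640),np.uint8);q=proj("top",[.511,.4236,.156])[0];P=[px("top",u,v,d=d[v,u]) for v in range(180,215) for u in range(218,245) if d[v,u]>0]
E
python3 -m crank '[-1,0,0,-15,0, -1,0,0,-30,0, -1,0,0,-45,0, -1,0,0,-55,0, -1,0,0,-66,0, -1,0,0,-66,0, -1,0,0,-66,0, -1,0,0,-66,0, -1,0,0,-66,0]'; python3 plan.py; python3 stack.py
```

```text
time: 23.2
tcp_pos: [0.5133, 0.4265, 0.3417]
eef_rot: [0.874, -3.016, 0.001]
ft_force: [-0.3, -0.4, 0.1]
opening: -0.0
t 23.2 tcp [513.3 426.5 341.7] feeder xy [ 49.4 116.1] yaw -147.7 tilt 0.07 q6 0.13 open -0.0 F [-0.3 -0.4  0.1]
stack top z 85.6 n 124
at start 93.9
```

The stack sank 8.3 mm, so one blank is out. Second stroke.

```bash
python3 -m crank '[-1,0,0,12,0, -1,0,0,24,0, -1,0,0,36,0, -1,0,0,46,0, -1,0,0,54,0, -1,0,0,60,0, -1,0,0,63,0, -1,0,0,64,0, -1,0,0,64,0, -1,0,0,64,0]'; python3 -m crank '[-1,0,0,-15,0, -1,0,0,-30,0, -1,0,0,-45,0, -1,0,0,-55,0, -1,0,0,-64,0, -1,0,0,-64,0, -1,0,0,-64,0, -1,0,0,-64,0, -1,0,0,-64,0]'; python3 plan.py; python3 stack.py
```

```text
time: 24.25
tcp_pos: [0.5134, 0.4265, 0.2829]
eef_rot: [-0.872, 3.012, 0.004]
ft_force: [-4.3, -3.4, 29.5]
opening: 0.003
time: 25.15
tcp_pos: [0.5133, 0.4265, 0.3419]
eef_rot: [0.874, -3.017, 0.001]
ft_force: [0.2, -0.5, 0.4]
opening: -0.001
t 25.15 tcp [513.3 426.5 341.9] feeder xy [ 49.4 116.2] yaw -147.7 tilt 0.06 q6 0.13 open -0.001 F [ 0.2 -0.5  0.4]
stack top z 81.6 n 124
at start 93.9
```

The reading is 81.6 where I expected about 77.5. I'll look at the distribution before the next stroke.

```bash
cat > stack2.py <<'E'
from h import *
D=np.median([arm.capture("top")[1] for _ in range(5)],0);B=np.array([.5336,.3019]);th=np.radians(32.3);F=np.array([[np.cos(th),-np.sin(th)],[np.sin(th),np.cos(th)]])
P=np.array([px("top",u,v,d=D[v,u]) for v in range(150,235) for u in range(215,310) if D[v,u]>0]);f=(P[:,:2]-B)@F*1000;z=P[:,2]*1000
print("rows x', cols y' 60..-60")
for x in range(12,68,4):
    print(x,[int(np.median(z[s])) if (s:=(abs(f[:,0]-x)<2.5)&(abs(f[:,1]-y)<6)).sum()>1 else None for y in range(60,-61,-12)])
s=(abs(f[:,0]-47)<25)&(abs(f[:,1]-115)<20);print("pad z pct",np.percentile(z[s],[10,50,90]).round(0))
E
python3 stack2.py
```

```text
rows x', cols y' 60..-60
12 [481, 121, 122, 122, 121, 120, 120, 121, 121, 120, 121]
16 [511, 127, 125, 125, 126, 124, 127, 126, 125, 123, 127]
20 [550, 130, 128, 128, 128, 128, 129, 129, 128, 127, 129]
24 [568, 128, 127, None, None, None, None, None, 129, 128, 129]
28 [595, None, None, None, None, None, None, None, None, None, 129]
32 [129, 598, 78, 79, 78, 80, 80, 78, 79, None, 105]
36 [129, 80, 79, 79, 79, 80, 80, 78, 79, 80, 78]
40 [244, 81, 80, 80, 79, 80, 80, 78, 81, 80, 79]
44 [129, 79, 80, 80, 81, 80, 81, 79, 81, 81, 82]
48 [194, 80, 80, 80, 81, 81, 82, 81, 82, 81, 81]
52 [125, 94, 86, 82, 82, 81, 82, 82, 82, 93, 100]
56 [129, 112, 109, 70, 70, 70, 71, 71, 81, 112, 115]
60 [261, None, 52, 53, None, 54, 52, 53, None, None, 128]
64 [None, None, 53, 52, 53, 51, 52, 52, 51, None, None]
pad z pct [ -1.   4. 156.]
```

```bash
python3 -m crank '[-1,20,20,-30,0, -1,60,60,-60,0, -1,110,90,-60,0, -1,150,120,-60,0, -1,150,120,-60,0, -1,150,120,-60,0, -1,150,120,-60,0, -1,150,120,-60,0]'; python3 stack2.py; python3 plan.py; python3 - <<'E'
from h import *
a,_=arm.capture("top");b,_=arm.capture("scene")
a=cv2.resize(a[165:230,225:305,::-1],(400,325),interpolation=2);b=cv2.resize(b[195:275,310:410,::-1],(400,320),interpolation=2)
o=np.zeros((325,800,3),np.uint8);o[:,:400]=a;o[:320,400:]=b;cv2.imwrite("pics/c8.png",o)
E
```

```text
time: 26.25
tcp_pos: [0.3232, 0.4477, 0.4025]
eef_rot: [-0.873, 3.018, -0.0]
ft_force: [-0.4, 0.7, 1.0]
opening: 0.003
rows x', cols y' 60..-60
12 [122, 120, 120, 121, 124, 121, 121, 121, 121, 120, 122]
16 [126, 125, 126, 126, 126, 126, 123, 127, 126, 127, 123]
20 [128, 128, 128, 127, 129, 129, 129, 128, 130, 130, 127]
24 [128, 128, 128, None, None, None, None, None, 129, 127, 127]
28 [127, None, None, None, None, None, None, None, None, None, None]
32 [120, 78, 80, 79, 79, 77, 79, 79, 79, None, 102]
36 [107, 79, 79, 79, 80, 79, 79, 78, 80, 79, 81]
40 [102, 81, 81, 81, 80, 80, 80, 80, 81, 79, 81]
44 [102, 82, 81, 82, 82, 80, 80, 83, 80, 81, 80]
48 [100, 82, 81, 82, 83, 80, 80, 80, 81, 81, 81]
52 [105, 93, 86, 83, 82, 80, 81, 82, 82, 93, 99]
56 [125, 114, 109, 68, 70, 71, 70, 70, 77, 109, 117]
60 [None, None, 54, 54, 60, 52, 53, 55, 63, None, 127]
64 [None, None, 51, 53, 53, 53, 53, 53, 52, None, None]
pad z pct [ -0. 155. 160.]
t 26.5 tcp [323.1 447.7 402.3] feeder xy [-100.   235.7] yaw -147.75 tilt 0.04 q6 0.38 open 0.0 F [-0.3 -1.2  0.5]
```

The lever is fully up (pad 155–160), but the stack's back edge sits about 4 mm high. I'll use my last picture on that.

```bash
python3 - <<'E'
from h import *
b=cv2.imread("pics/scene0.png");n,_=arm.capture("scene");n=n[:,:,::-1];t,_=arm.capture("top");t=t[:,:,::-1]
c=lambda i:cv2.resize(i[210:255,320:370],(400,360),interpolation=2)
o=np.zeros((600,800,3),np.uint8);o[:360]=np.hstack([c(b),c(n)]);o[360:,:400]=cv2.resize(t[172:202,245:295],(400,240),interpolation=2)
o[360:,400:]=cv2.resize(t[195:225,260:310],(400,240),interpolation=2)
cv2.imwrite("pics/c9.png",o)
E
```

```text
(no output)
```

View pics/c9.png

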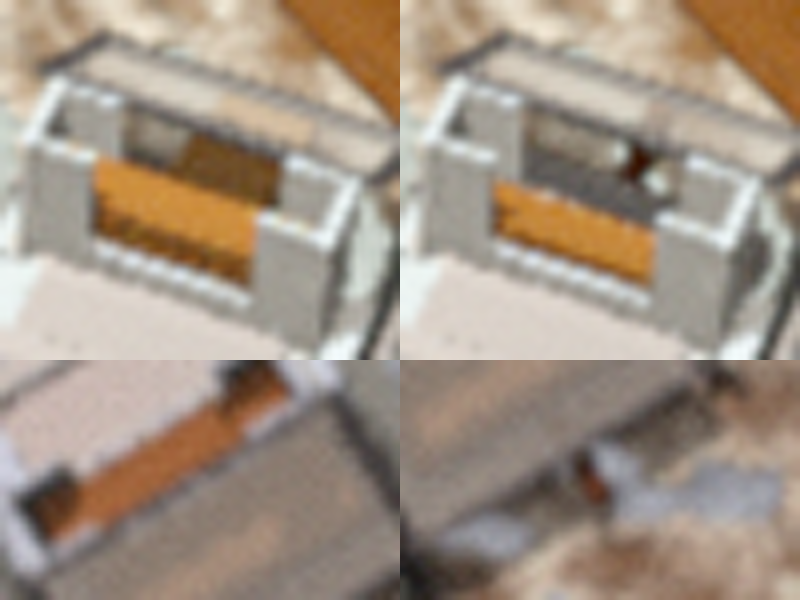

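Comparing the scene crops, the left one is the start and the right one is now, with the stack lower and the tray's front wall and fin visible behind it at (635,160). An orange tint under the guard shows blanks in the tray. I'll check whether the tilt was already in the first depth image, and check the back-face height from the scene camera.

```bash
python3 - <<'E'
from h import *
B=np.array([.5336,.3019]);th=np.radians(32.3);F=np.array([[np.cos(th),-np.sin(th)],[np.sin(th),np.cos(th)]])
def prof(n,D,xs,hw):
    ys,us=(range(150,235),range(215,310)) if n=="top" else (range(195,275),range(300,400))
    P=np.array([px(n,u,v,d=D[v,u]) for v in ys for u in us if D[v,u]>0]);f=(P[:,:2]-B)@F*1000;z=P[:,2]*1000
    m=(abs(f[:,1])<40);print(n,[(x,round(float(np.median(z[k])),1),int(k.sum())) for x in xs if (k:=m&(abs(f[:,0]-x)<hw)&(z>56)&(z<108)).sum()>2])
    if n=="scene":
        k=m&(z>56)&(z<110)&(f[:,0]>25)&(f[:,0]<70);print("back face: x' med",np.median(f[k,0]).round(1)," z pct 50/80/95",np.percentile(z[k],[50,80,95]).round(1),k.sum())
prof("top",np.load("pics/top0.npy"),range(28,60,3),1.6)
prof("top",np.median([arm.capture("top")[1] for _ in range(3)],0),range(28,60,3),1.6)
prof("scene",np.load("pics/scene0.npy"),range(28,70,4),2)
prof("scene",np.median([arm.capture("scene")[1] for _ in range(3)],0),range(28,70,4),2)
E
```

```text
top [(28, 94.5, 11), (31, 93.0, 21), (34, 93.1, 25), (37, 93.1, 23), (40, 94.0, 24), (43, 93.7, 25), (46, 94.4, 27), (49, 93.9, 22), (52, 94.4, 12), (55, 77.4, 8), (58, 70.4, 7)]
top [(31, 78.6, 18), (34, 79.4, 19), (37, 80.7, 28), (40, 80.0, 21), (43, 80.6, 23), (46, 80.9, 24), (49, 81.2, 22), (52, 81.4, 20), (55, 72.7, 15), (58, 69.7, 8)]
scene [(28, 92.9, 15), (32, 93.8, 22), (36, 93.0, 18), (40, 93.5, 16), (44, 94.0, 22), (48, 90.1, 36), (52, 83.4, 78), (56, 72.0, 61), (60, 66.8, 41), (64, 64.9, 11)]
back face: x' med 51.9  z pct 50/80/95 [86.6 94.4 98. ] 324
scene [(28, 85.9, 13), (32, 78.3, 19), (36, 78.7, 14), (40, 80.5, 18), (44, 80.5, 19), (48, 80.9, 18), (52, 76.1, 46), (56, 70.1, 75), (60, 68.2, 32)]
back face: x' med 52.5  z pct 50/80/95 [77.7 81.8 96.2] 261
```

```bash
python3 - <<'E'
from h import *
B=np.array([.5336,.3019]);th=np.radians(32.3);F=np.array([[np.cos(th),-np.sin(th)],[np.sin(th),np.cos(th)]])
def pad(n,D):
    ys,us=(range(180,215),range(215,250)) if n=="top" else (range(195,275),range(350,410))
    P=np.array([px(n,u,v,d=D[v,u]) for v in ys for u in us if D[v,u]>0]);f=(P[:,:2]-B)@F*1000;z=P[:,2]*1000
    k=(z>140)&(z<172)&(abs(f[:,0]-47)<22)&(abs(f[:,1]-115)<19)
    A=np.c_[f[k,0]-46,np.ones(k.sum())];c=np.linalg.lstsq(A,z[k],rcond=None)[0];print(n,"slope",c[0].round(3),"z at mid",c[1].round(2),k.sum())
for n in("top","scene"):
    pad(n,np.load(f"pics/{n}0.npy"));pad(n,np.median([arm.capture(n)[1] for _ in range(6)],0))
E
```

```text
top slope 0.209 z at mid 156.06 170
top slope 0.218 z at mid 156.5 167
scene slope 0.163 z at mid 155.72 114
scene slope 0.21 z at mid 155.9 111
```

The lever is exactly at rest, so the stack itself is hung up slightly. I'll press its back edge gently from above to settle it, watching the force.

```bash
python3 plan.py f:47,0,402,0 f:47,0,262,0
```

```text
t 27.6 tcp [322.4 447.7 402.7] feeder xy [-100.6  236.1] yaw -147.69 tilt 0.0 q6 0.38 open 0.0 F [1.  0.1 0.8]
f:47,0,402,0 -> [-147.6 -236.2    0.7] turn 0.0 world [573.3 327. ]
f:47,0,262,0 -> [-147.6 -236.2  140.7] turn 0.0 world [573.3 327. ]
```

```bash
python3 -m crank '[-1,-148,-236,0,0, -1,-148,-236,0,0, -1,-148,-236,0,0, -1,-148,-236,0,0, -1,-148,-236,0,0, -1,-148,-236,0,0, -1,-148,-236,0,0, -1,-148,-236,40,0, -1,-148,-236,80,0, -1,-148,-236,110,0, -1,-148,-236,130,0, -1,-148,-236,140,0, -1,-148,-236,140,0, -1,-148,-236,140,0]'; python3 plan.py; python3 -m crank '[-1,0,0,2,0, -1,0,0,4,0, -1,0,0,5,0, -1,0,0,5,0]';  python3 -m crank '[-1,0,0,1,0, -1,0,0,2,0, -1,0,0,2,0]'; python3 plan.py
```

```text
time: 29.0
tcp_pos: [0.5736, 0.3277, 0.264]
eef_rot: [-0.874, 3.016, 0.001]
ft_force: [0.2, 0.2, 0.8]
opening: 0.005
t 29.0 tcp [573.6 327.7 264. ] feeder xy [47.6  0.4] yaw -147.68 tilt 0.08 q6 -0.05 open 0.005 F [0.2 0.2 0.8]
time: 29.4
tcp_pos: [0.5736, 0.3274, 0.2577]
eef_rot: [-0.874, 3.018, 0.0]
ft_force: [-0.9, 0.5, -0.1]
opening: 0.001
time: 29.7
tcp_pos: [0.5736, 0.3274, 0.2556]
eef_rot: [0.874, -3.018, -0.0]
ft_force: [0.2, -0.6, -0.2]
opening: 0.002
t 29.7 tcp [573.6 327.4 255.6] feeder xy [47.4  0.1] yaw -147.7 tilt 0.0 q6 -0.05 open 0.002 F [ 0.2 -0.6 -0.2]
```

```bash
python3 -m crank '[-1,0,0,1,0, -1,0,0,1,0, -1,0,0,1,0]'; python3 -m crank '[-1,0,0,1,0, -1,0,0,1,0, -1,0,0,1,0]';  python3 -m crank '[-1,0,0,1,0, -1,0,0,1,0, -1,0,0,1,0]'
```

```text
time: 30.0
tcp_pos: [0.5736, 0.3274, 0.2547]
eef_rot: [0.874, -3.018, -0.0]
ft_force: [0.8, -0.9, 1.3]
opening: -0.004
time: 30.3
tcp_pos: [0.5736, 0.3274, 0.2537]
eef_rot: [0.874, -3.018, -0.0]
ft_force: [-0.1, 0.1, 1.0]
opening: -0.001
time: 30.6
tcp_pos: [0.5736, 0.3274, 0.2527]
eef_rot: [0.874, -3.018, 0.0]
ft_force: [0.1, 0.8, 1.4]
opening: 0.001
```

```bash
python3 -m crank '[-1,0,0,1,0, -1,0,0,1,0, -1,0,0,1,0]'; python3 -m crank '[-1,0,0,1,0, -1,0,0,1,0, -1,0,0,1,0]';python3 -m crank '[-1,0,0,0.5,0, -1,0,0,1,0, -1,0,0,1,0]'
```

```text
time: 30.9
tcp_pos: [0.5736, 0.3273, 0.2516]
eef_rot: [0.874, -3.017, 0.0]
ft_force: [0.6, -0.0, 0.9]
opening: 0.001
time: 31.2
tcp_pos: [0.5735, 0.3273, 0.2515]
eef_rot: [-0.874, 3.017, 0.0]
ft_force: [-1.6, -1.5, 5.7]
opening: 0.006
time: 31.5
tcp_pos: [0.5734, 0.3273, 0.2515]
eef_rot: [-0.874, 3.016, 0.0]
ft_force: [-3.4, -1.8, 11.5]
opening: 0.001
```

The stack sank with about 1 N and now sits firm at z ≈ 78 mm, which is right for four blanks. Back to the lever.

```bash
python3 -m crank '[-1,0,0,-30,0, -1,0,0,-70,0, -1,0,0,-110,0, -1,-1,58,-110,0, -1,-1,116,-110,0, -1,-1,116,-110,0, -1,-1,116,-110,0, -1,-1,116,-92,0, -1,-1,116,-92,0,-1,-1,116,-92,0]'; python3 plan.py; python3 stack2.py | grep -E '^(32|36|48|52|pad)'
```

```text
time: 32.5
tcp_pos: [0.5129, 0.425, 0.3414]
eef_rot: [0.872, -3.017, 0.001]
ft_force: [0.3, -0.4, -0.5]
opening: 0.004
t 32.5 tcp [512.9 425.  341.4] feeder xy [ 48.3 115.1] yaw -147.76 tilt 0.08 q6 0.13 open 0.004 F [ 0.3 -0.4 -0.5]
32 [124, 599, 77, 78, 77, 76, 78, 79, 77, None, 102]
36 [129, 80, 77, 79, 77, 77, 78, 79, 78, 78, 80]
48 [129, 78, 79, 77, 77, 77, 77, 76, 78, 78, 77]
52 [122, 94, 85, 76, 76, 79, 77, 77, 79, 95, 97]
pad z pct [ -1.   3. 155.]
```

The stack is flat at 77–78 mm, so exactly two are out. Third stroke, with a slightly gentler return.

```bash
python3 -m crank '[-1,0,0,12,0, -1,0,0,24,0, -1,0,0,36,0, -1,0,0,46,0, -1,0,0,54,0, -1,0,0,60,0, -1,0,0,63,0, -1,0,0,64,0, -1,0,0,64,0, -1,0,0,64,0]'; python3 -m crank '[-1,0,0,-10,0, -1,0,0,-20,0, -1,0,0,-30,0, -1,0,0,-40,0, -1,0,0,-50,0, -1,0,0,-58,0, -1,0,0,-64,0, -1,0,0,-64,0, -1,0,0,-64,0]'; python3 plan.py; python3 stack2.py | grep -E '^(32|36|44|48|52|pad)'
```

```text
time: 33.75
tcp_pos: [0.5125, 0.4259, 0.283]
eef_rot: [-0.872, 3.011, 0.004]
ft_force: [-5.4, -4.9, 32.8]
opening: 0.0
time: 34.65
tcp_pos: [0.5125, 0.426, 0.3412]
eef_rot: [0.874, -3.017, 0.0]
ft_force: [-0.2, -0.2, -1.1]
opening: 0.004
t 34.65 tcp [512.5 426.  341.2] feeder xy [ 48.5 116.2] yaw -147.7 tilt 0.03 q6 0.13 open 0.004 F [-0.2 -0.2 -1.1]
32 [129, 594, 71, 72, 71, 71, 69, 70, 71, None, None]
36 [129, 72, 72, 72, 72, 72, 71, 71, 71, 71, 74]
44 [128, 72, 73, 74, 74, 73, 72, 74, 74, 74, 73]
48 [130, 74, 73, 74, 73, 74, 72, 73, 73, 73, 74]
52 [122, 93, 79, 72, 73, 72, 73, 71, 77, 91, 94]
pad z pct [ -1.   3. 155.]
```

The stack's back is hung up again by 3 mm, so I'll settle it the same way, a little farther forward to clear the frame's back wall.

```bash
python3 -m crank '[-1,0,0,-20,0, -1,4,-40,-20,0, -1,4,-90,-20,0, -1,4,-116,-20,0, -1,4,-116,-20,0, -1,4,-116,-20,0, -1,4,-116,20,0, -1,4,-116,55,0, -1,4,-116,80,0, -1,4,-116,90,0, -1,4,-116,93,0, -1,4,-116,93,0]'; python3 -m crank '[-1,0,0,1,0, -1,0,0,2,0, -1,0,0,3,0, -1,0,0,4,0, -1,0,0,4,0]'; python3 -m crank '[-1,0,0,1,0, -1,0,0,2,0, -1,0,0,2,0]'; python3 plan.py
```

```text
time: 36.1
tcp_pos: [0.571, 0.3262, 0.2494]
eef_rot: [-0.874, 3.016, -0.002]
ft_force: [2.7, -4.4, 1.3]
opening: -0.001
time: 36.6
tcp_pos: [0.5718, 0.3261, 0.2482]
eef_rot: [-0.872, 3.012, -0.001]
ft_force: [5.3, -6.6, 11.0]
opening: -0.003
time: 36.9
tcp_pos: [0.5722, 0.3259, 0.247]
eef_rot: [-0.87, 3.011, -0.002]
ft_force: [7.1, -11.1, 14.1]
opening: -0.002
t 36.9 tcp [572.2 325.9 247. ] feeder xy [45.4 -0.4] yaw -147.75 tilt 0.45 q6 -0.04 open -0.002 F [  7.1 -11.1  14.1]
```

A sideways force appeared: the gripper's linkage is probably touching the left magazine post at this depth. I'll back off and look at the stack numerically.

```bash
python3 -m crank '[-1,0,0,-5,0, -1,0,0,-20,0, -1,0,0,-60,0, -1,0,0,-100,0, -1,0,60,-115,0, -1,0,116,-115,0, -1,0,116,-115,0,-1,0,116,-115,0]'; python3 stack2.py; python3 plan.py
```

```text
time: 37.7
tcp_pos: [0.5071, 0.4264, 0.3584]
eef_rot: [-0.881, 3.016, 0.001]
ft_force: [-0.4, -1.0, 0.1]
opening: 0.002
rows x', cols y' 60..-60
12 [487, 122, 120, 123, 120, 122, 119, 122, 121, 120, 121]
16 [574, 127, 125, 126, 125, 126, 123, 125, 127, 124, 126]
20 [603, 129, 127, 129, 129, 127, 128, 128, 128, 128, 129]
24 [347, 128, 127, None, None, None, None, None, 128, 128, 127]
28 [129, None, None, None, None, None, None, None, None, None, 126]
32 [268, 339, 71, 70, 70, 71, 70, 73, 72, None, None]
36 [128, 70, 70, 71, 71, 72, 71, 71, 70, 71, 73]
40 [129, 70, 72, 72, 73, 73, 71, 72, 69, 71, 74]
44 [131, 70, 73, 72, 73, 73, 73, 73, 72, 71, 72]
48 [129, 74, 73, 74, 72, 73, 73, 74, 74, 72, 72]
52 [116, 95, 82, 71, 72, 72, 73, 73, 74, 88, 92]
56 [125, 117, 102, 72, 70, 70, 71, 70, 76, 112, 103]
60 [None, None, 52, 52, 55, 54, 52, 51, None, None, 127]
64 [None, None, 52, 52, 53, 54, 52, 52, 53, None, None]
pad z pct [ -0.   3. 156.]
t 37.95 tcp [509.7 422.9 357.6] feeder xy [ 44.4 115. ] yaw -147.77 tilt 0.02 q6 0.13 open 0.001 F [ 1.3  0.2 -1. ]
```

The back is still about 2.5 mm high. The depth rows suggest the opening's middle lies near y' ≈ -2, so I'll retry at y' = -3.

```bash
python3 plan.py f:46,-3,358,0 f:46,-3,250,0; python3 -m crank '[-1,-2,-50,0,0, -1,-2,-118,0,0, -1,-2,-118,0,0, -1,-2,-118,0,0, -1,-2,-118,0,0, -1,-2,-118,40,0, -1,-2,-118,75,0, -1,-2,-118,95,0, -1,-2,-118,103,0, -1,-2,-118,103,0, -1,-2,-118,103,0]'; python3 plan.py; python3 -m crank '[-1,0,0,1,0, -1,0,0,2,0, -1,0,0,3,0, -1,0,0,3,0]'; python3 plan.py
```

```text
t 37.95 tcp [509.7 422.9 357.6] feeder xy [ 44.4 115. ] yaw -147.77 tilt 0.02 q6 0.13 open 0.001 F [ 1.3  0.2 -1. ]
f:46,-3,358,0 -> [  -1.7 -118.    -0.3] turn -0.1 world [574.1 323.9]
f:46,-3,250,0 -> [  -1.7 -118.   107.7] turn -0.1 world [574.1 323.9]
time: 39.05
tcp_pos: [0.5738, 0.3258, 0.2562]
eef_rot: [-0.875, 3.016, 0.001]
ft_force: [-0.6, -0.2, 0.4]
opening: 0.005
t 39.05 tcp [573.8 325.8 256.2] feeder xy [46.7 -1.3] yaw -147.66 tilt 0.1 q6 -0.05 open 0.005 F [-0.6 -0.2  0.4]
time: 39.45
tcp_pos: [0.5739, 0.3251, 0.2518]
eef_rot: [-0.874, 3.017, 0.0]
ft_force: [-0.5, 0.6, 0.3]
opening: -0.004
t 39.45 tcp [573.9 325.1 251.8] feeder xy [46.4 -1.9] yaw -147.7 tilt 0.01 q6 -0.05 open -0.004 F [-0.5  0.6  0.3]
```

```bash
python3 -m crank '[-1,0,-1,1,0, -1,0,-1,2,0, -1,0,-1,2,0]'; python3 -m crank '[-1,0,0,1,0, -1,0,0,2,0, -1,0,0,2,0]'; python3 -m crank '[-1,0,0,1,0, -1,0,0,1,0, -1,0,0,1,0]'; python3 plan.py
```

```text
time: 39.75
tcp_pos: [0.5744, 0.3244, 0.2498]
eef_rot: [-0.874, 3.017, 0.001]
ft_force: [-1.4, 0.2, 1.5]
opening: 0.001
time: 40.05
tcp_pos: [0.5743, 0.3248, 0.2485]
eef_rot: [-0.875, 3.016, 0.002]
ft_force: [-1.5, 5.0, 4.1]
opening: -0.0
time: 40.35
tcp_pos: [0.5742, 0.325, 0.2479]
eef_rot: [-0.875, 3.016, 0.002]
ft_force: [-3.6, 4.7, 7.4]
opening: 0.004
t 40.35 tcp [574.2 325.  247.9] feeder xy [46.7 -2.2] yaw -147.65 tilt 0.14 q6 -0.05 open 0.004 F [-3.6  4.7  7.4]
```

The right side now touches too, so the gripper can't go deeper in the magazine. Only about 2.5 mm of tilt remains, and the pusher face should still catch the lowest blank. I'll do the fourth stroke and verify.

```bash
python3 -m crank '[-1,0,1,-10,0, -1,0,1,-40,0, -1,0,1,-80,0, -1,0,1,-110,0, -1,-2,60,-110,0, -1,-2,117,-110,0, -1,-2,117,-110,0, -1,-2,117,-110,0, -1,-2,117,-95,0, -1,-2,117,-95,0, -1,-2,117,-95,0]'; python3 plan.py f:48.5,116,341.3,0; python3 stack2.py | grep -E '^(32|36|44|48|52|pad)'
```

```text
time: 41.45
tcp_pos: [0.5141, 0.4233, 0.3416]
eef_rot: [0.872, -3.017, 0.001]
ft_force: [1.0, 0.4, 0.5]
opening: -0.0
t 41.45 tcp [514.1 423.3 341.6] feeder xy [ 48.4 113.1] yaw -147.76 tilt 0.06 q6 0.13 open -0.0 F [1.  0.4 0.5]
f:48.5,116,341.3,0 -> [-0.1  2.9  0.3] turn -0.1 world [512.6 425.9]
32 [123, 606, 72, 70, 70, 72, 72, 71, 72, None, None]
36 [128, 260, 72, 70, 70, 73, 71, 72, 72, 70, 72]
44 [193, 74, 72, 74, 72, 74, 73, 72, 73, 71, 73]
48 [129, 73, 72, 72, 72, 71, 73, 72, 73, 73, 72]
52 [122, 95, 78, 72, 73, 71, 73, 74, 74, 92, 94]
pad z pct [ -1.   2. 156.]
```

```bash
python3 -m crank '[-1,0,3,12,0, -1,0,3,24,0, -1,0,3,36,0, -1,0,3,46,0, -1,0,3,54,0, -1,0,3,60,0, -1,0,3,63,0, -1,0,3,64,0, -1,0,3,64,0, -1,0,3,64,0]'; python3 -m crank '[-1,0,0,-10,0, -1,0,0,-20,0, -1,0,0,-30,0, -1,0,0,-40,0, -1,0,0,-50,0, -1,0,0,-58,0, -1,0,0,-66,0, -1,0,0,-66,0, -1,0,0,-66,0]'; python3 plan.py; python3 stack2.py | grep -E '^(24|28|32|36|40|44|48|52|56|pad)'
```

```text
time: 42.7
tcp_pos: [0.5117, 0.4268, 0.2831]
eef_rot: [-0.872, 3.011, 0.004]
ft_force: [-6.2, -4.8, 34.8]
opening: 0.002
time: 43.6
tcp_pos: [0.512, 0.4269, 0.3433]
eef_rot: [0.874, -3.017, 0.0]
ft_force: [-0.7, -0.1, -0.2]
opening: 0.003
t 43.6 tcp [512.  426.9 343.3] feeder xy [ 48.6 117.1] yaw -147.7 tilt 0.01 q6 0.13 open 0.003 F [-0.7 -0.1 -0.2]
24 [577, 127, 127, None, None, None, None, None, 128, 128, 129]
28 [593, None, None, None, None, None, None, None, None, None, None]
32 [362, None, 63, 62, 61, 63, 62, 64, None, None, None]
36 [253, 61, 62, 62, 62, 63, 62, 61, 58, 60, 96]
40 [128, 62, 62, 64, 61, 61, 61, 60, 62, 62, 62]
44 [130, 62, 62, 61, 63, 62, 61, 61, 63, 62, 60]
48 [130, 61, 62, 61, 61, 60, 61, 62, 63, 61, 60]
52 [116, 85, 73, 63, 62, 64, 62, 63, 63, 85, 92]
56 [129, 113, 96, 70, 69, 70, 69, 70, 74, 112, 107]
pad z pct [ -1.   3. 155.]
```

The stack is flat at 62 mm, which is exactly two blanks. I'll retreat and check numerically that the tray is home, where the block lies, and that the bystanders haven't moved.

```bash
python3 -m crank '[-1,20,20,-30,0, -1,60,60,-60,0, -1,110,90,-60,0, -1,150,120,-60,0, -1,150,120,-60,0, -1,150,120,-60,0, -1,150,120,-60,0, -1,150,120,-60,0]'; python3 - <<'E'
from h import *
a,d=arm.capture("top");n=a[:,:,::-1].copy();cv2.imwrite("pics/t10.png",n);np.save("pics/t10.npy",d)
t7=cv2.imread("pics/t7.png");t0=cv2.imread("pics/top0.png");d0=np.load("pics/top0.npy")
# fin: image registration of the fin patch against the picture taken just after pushing home
g=lambda i:cv2.cvtColor(i,cv2.COLOR_BGR2GRAY).astype(np.float32)
def shift(A,B,x0,x1,y0,y1):
    s,r=cv2.phaseCorrelate(g(A)[y0:y1,x0:x1],g(B)[y0:y1,x0:x1],cv2.createHanningWindow((x1-x0,y1-y0),cv2.CV_32F));return np.round(s,2),round(r,2)
print("fin shift px",shift(t7,n,272,296,202,218),"diff",np.abs(g(t7)-g(n))[205:215,278:290].mean(),"ref diff",np.abs(g(t7)-g(n))[205:215,292:304].mean())
for nm,b in dict(tin=(330,365,203,236),box=(162,214,200,236),red=(440,472,207,238),dkgreen=(130,160,125,155)).items(): print(nm,shift(t0,n,*b))
H,S,V=cv2.split(cv2.cvtColor(n,cv2.COLOR_BGR2HSV));m=((H<20)&(S>120)&(V>100)).astype(np.uint8);m[:,:215]=0;m[:,245:]=0;m[:203]=0;m[232:]=0
vu=np.argwhere(m);Q=np.array([px("top",u,v,.026)[:2]*1000 for v,u in vu],np.float32);zz=[px("top",u,v,d=d[v,u])[2]*1000 for v,u in vu]
r=cv2.minAreaRect(Q);print("block",np.round(r[0],1),np.round(r[1],1),r[2],"top z",np.median(zz).round(1),"dist to bay",np.hypot(*(np.array(r[0])-[533.6,301.9])).round(0))
E
python3 plan.py
```

```text
time: 44.65
tcp_pos: [0.3218, 0.448, 0.4034]
eef_rot: [0.873, -3.018, 0.001]
ft_force: [-0.1, -0.3, -0.5]
opening: -0.002
fin shift px (array([-0.26,  0.05]), 0.81) diff 4.9666667 ref diff 2.55
tin (array([0.11, 0.15]), 1.14)
box (array([ 0.1 , -0.07]), 0.96)
red (array([0.03, 0.02]), 0.95)
dkgreen (array([-0.08,  0.01]), 0.87)
block [452.3 457.1] [43.3 93.3] 86.43791961669922 top z 26.7 dist to bay 175.0
t 44.7 tcp [322.  448.  403.2] feeder xy [-100.8  236.6] yaw -147.76 tilt 0.03 q6 0.38 open -0.001 F [ 0.1  0.1 -0.1]
```

Everything checks out, so I'm handing in.

```bash
python3 -c "
from bench import arm
print(arm.hand_in())"
```

```text
the job is handed in; nothing more can be done
None
```

The job is done and handed in at about 45 s. The block is out of the bay, the tray is home, and four full strokes put four blanks in the tray, with two left in the magazine. I couldn't see into the tray clearly, so the count of four comes from the stack height.

**Block:** I drew it out of the bay and laid it flat on the bench left of the feeder. Its centre is about 175 mm from the bay, and its top reads 26.7 mm above the bench (it is 26 mm high).

**Tray:** I carried it by its grip into the bay and pushed the grip's end until it stopped hard at about 28 N. The grip's end measured 72–74 mm in front of the bay point, where 75 mm is fully home. After the four strokes it had moved 0.3 px or less. The tray sits about 4 mm right of centre, within the bay's 5 mm play.

**Strokes:** Each one went to the stop at 30–36 N. After strokes 2, 3 and 4 the depth image showed the lever pad back at its rest height of 155–156 mm. After the first I only checked that the stack had sunk. The stack top went from 94 to 86, 78, about 70 and finally 62 mm, where it lies flat, so exactly two blanks remain.

**Things that did not go cleanly:**
- After strokes 2 and 3 the back edge of the stack hung 3–4 mm high. I settled it with the fingertips the first time.
- The second time I could not seat it fully, because the gripper touched the magazine frame on both sides. The forces were about 14 N vertical and 13 N sideways. Stroke 4 then worked normally.

**Other things on the bench:** The tin, the card box and the red item I took for the oil can had shifted by less than 0.2 px in the top view. I didn't confirm that the red item is the oil can.

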